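Change the spools on a thread stand and click its guide arm on

TASK

Change the spools on the thread stand: lift every spent spool off its pin and put it in the cardboard return box, and seat every full spool on a pin of its own, foot down. When all the spools are changed, slide the thread-guide arm onto the stub of the mast, hole side up, fully home until the spring button pops out through the hole. Leave the other things on the table where they are.

Things in the scene. Friction and masses are not known exactly. Their poses are not given: they have to be found in the camera images.
- core1_mid (a point): Spent spool, may be absent (None): bare white plastic tube 30 mm in diameter, 76 mm high, on a round foot flange 58 mm in diameter, 5 mm thick; through bore 20 mm; 40 g; a thin band of thread left. Starts foot down on pin 1; lifts off straight up. This point is its middle, on the axis, 38 mm above the underside; z to its top.
- core2_mid (a point): Spent spool, may be absent (None): bare white plastic tube 30 mm in diameter, 76 mm high, on a round foot flange 58 mm in diameter, 5 mm thick; through bore 20 mm; 40 g; a thin band of thread left. Starts foot down on pin 2; lifts off straight up. This point is its middle, on the axis, 38 mm above the underside; z to its top.
- core3_mid (a point): Spent spool, may be absent (None): bare white plastic tube 30 mm in diameter, 76 mm high, on a round foot flange 58 mm in diameter, 5 mm thick; through bore 20 mm; 40 g; a thin band of thread left. Starts foot down on pin 3; lifts off straight up. This point is its middle, on the axis, 38 mm above the underside; z to its top.
- core4_mid (a point): Spent spool, may be absent (None): bare white plastic tube 30 mm in diameter, 76 mm high, on a round foot flange 58 mm in diameter, 5 mm thick; through bore 20 mm; 40 g; a thin band of thread left. Starts foot down on pin 4; lifts off straight up. This point is its middle, on the axis, 38 mm above the underside; z to its top.
- full1_mid (a point): Full spool, may be absent (None): the same tube and flange wound with plain brown-grey thread to 54 mm in diameter over nearly its whole height; 76 mm high, through bore 20 mm, about 130 g. Starts standing foot down on the table in front of the stand. This point is its middle, on the axis, 38 mm above the underside; z to its top.
- full2_mid (a point): Full spool, may be absent (None): the same tube and flange wound with plain brown-grey thread to 54 mm in diameter over nearly its whole height; 76 mm high, through bore 20 mm, about 130 g. Starts standing foot down on the table in front of the stand. This point is its middle, on the axis, 38 mm above the underside; z to its top.
- full3_mid (a point): Full spool, may be absent (None): the same tube and flange wound with plain brown-grey thread to 54 mm in diameter over nearly its whole height; 76 mm high, through bore 20 mm, about 130 g. Starts standing foot down on the table in front of the stand. This point is its middle, on the axis, 38 mm above the underside; z to its top.
- full4_mid (a point): Full spool, may be absent (None): the same tube and flange wound with plain brown-grey thread to 54 mm in diameter over nearly its whole height; 76 mm high, through bore 20 mm, about 130 g. Starts standing foot down on the table in front of the stand. This point is its middle, on the axis, 38 mm above the underside; z to its top.
- pin1 (a point): Pin 1 of the thread stand, farthest to the stand's +y: upright, 10 mm in diameter, pointed tip 108 mm above the table, in a rubber seat 58 mm across, 20 mm above the table. Pins stand in a row of four 90 mm apart along the stand's y. This point is on the pin's axis 58 mm up, where a seated spool's middle lies; x points level from the row to the mast.
- pin2 (a point): Pin 2 of the thread stand, second from its +y end: upright, 10 mm in diameter, pointed tip 108 mm above the table, in a rubber seat 58 mm across, 20 mm above the table. Pins stand in a row of four 90 mm apart along the stand's y. This point is on the pin's axis 58 mm up, where a seated spool's middle lies; x points level from the row to the mast.
- pin3 (a point): Pin 3 of the thread stand, third from its +y end: upright, 10 mm in diameter, pointed tip 108 mm above the table, in a rubber seat 58 mm across, 20 mm above the table. Pins stand in a row of four 90 mm apart along the stand's y. This point is on the pin's axis 58 mm up, where a seated spool's middle lies; x points level from the row to the mast.
- pin4 (a point): Pin 4 of the thread stand, farthest to its -y: upright, 10 mm in diameter, pointed tip 108 mm above the table, in a rubber seat 58 mm across, 20 mm above the table. Pins stand in a row of four 90 mm apart along the stand's y. This point is on the pin's axis 58 mm up, where a seated spool's middle lies; x points level from the row to the mast.
- stub_root (a point): Root of the stub on the stand's square mast (30 mm wide, 227 mm high, behind the middle of the row; the stand is fixed). The stub, 26 mm square, sticks out level 64 mm from the mast's face towards the pins, the last 9 mm tapered. This point is on its axis at the mast's face, 190 mm above the table, 141 mm behind the row of pins; x points along the stub into the mast (the way the arm slides on), z up.
- click (a joint): Brass spring button on top of the stub, 28.5 mm in front of the mast's face: 13 mm in diameter, coned, 5 mm proud. Value in m: 0 out, 0.0065 fully pressed in; takes 2 to 5 N. A tube pushed on along the stub presses it down by its cone (about 10 N of push); it springs back to 0 when the tube's hole comes over it.
- guide_grip (a point): Thread-guide arm, loose steel T, 220 g, lying flat: square tube 34 mm wide and high (inside 29 mm), 134 mm long, one end open (mouth), the other with a cross plate 294 x 28 x 6 mm flush with the underside. 15 mm button hole in the top, 28 mm from the mouth. This point is the balance point on the tube's axis, 17 mm above the underside, 94 mm from the mouth; x to the mouth, z up.
- guide_mouth (a point): Centre of the open mouth of the guide arm's tube, 94 mm along x from the grip point; axes as there. Fully home it lies on the root of the stub (mouth against the mast's face), button in the hole, cross plate over the row of pins.
- box_in (a point): Return box: open cardboard box, outside 240 mm (its x) x 190 mm (its y) x 60 mm high, wall and floor 5 mm; it does not move. This point is the centre of its inner floor, 5 mm above the table.
- shears: Cutting shears, 200 mm long, lying: a bystander, not part of the job. Origin at its underside.
- clapper: Wooden tailor's clapper, 210 x 55 x 45 mm: a bystander, not part of the job. Origin at its underside.
- weight: Iron pattern weight, 64 mm in diameter, 44 mm high: a bystander, not part of the job. Origin at its underside.
- chalk: Wooden chalk block, 55 x 45 x 22 mm: a bystander, not part of the job. Origin at its underside.
- dish: Steel pin dish, 100 mm in diameter, 22 mm high: a bystander, not part of the job. Origin at its underside.
- clothes_brush: Clothes brush, 190 mm long, lying: a bystander, not part of the job. Origin at its underside.
- jar: Closed glass jar, 72 mm in diameter, 85 mm high: a bystander, not part of the job. Origin at its underside.
Not all that is in view belongs to the job. What is shaped like the part that bears core3_mid but orange is not meant.

How it is judged:
On the way:
1. every spent spool is in the return box and every full spool is seated on a pin (x of core1_mid in the frame of box_in between -0.115 and 0.115 m and y of core1_mid in the frame of box_in between -0.09 and 0.09 m and height (world z) of each of core1_mid, core2_mid, core3_mid, core4_mid below 0.065 m and x of core2_mid in the frame of box_in between -0.115 and 0.115 m and y of core2_mid in the frame of box_in between -0.09 and 0.09 m and x of core3_mid in the frame of box_in between -0.115 and 0.115 m and y of core3_mid in the frame of box_in between -0.09 and 0.09 m and x of core4_mid in the frame of box_in between -0.115 and 0.115 m and y of core4_mid in the frame of box_in between -0.09 and 0.09 m and ((horizontal distance between full1_mid and pin1 below 0.012 m and distance between full1_mid and pin1 below 0.014 m) or (horizontal distance between full1_mid and pin2 below 0.012 m and distance between full1_mid and pin2 below 0.014 m) or (horizontal distance between full1_mid and pin3 below 0.012 m and distance between full1_mid and pin3 below 0.014 m) or (horizontal distance between full1_mid and pin4 below 0.012 m and distance between full1_mid and pin4 below 0.014 m)) and ((horizontal distance between full2_mid and pin1 below 0.012 m and distance between full2_mid and pin1 below 0.014 m) or (horizontal distance between full2_mid and pin2 below 0.012 m and distance between full2_mid and pin2 below 0.014 m) or (horizontal distance between full2_mid and pin3 below 0.012 m and distance between full2_mid and pin3 below 0.014 m) or (horizontal distance between full2_mid and pin4 below 0.012 m and distance between full2_mid and pin4 below 0.014 m)) and ((horizontal distance between full3_mid and pin1 below 0.012 m and distance between full3_mid and pin1 below 0.014 m) or (horizontal distance between full3_mid and pin2 below 0.012 m and distance between full3_mid and pin2 below 0.014 m) or (horizontal distance between full3_mid and pin3 below 0.012 m and distance between full3_mid and pin3 below 0.014 m) or (horizontal distance between full3_mid and pin4 below 0.012 m and distance between full3_mid and pin4 below 0.014 m)) and ((horizontal distance between full4_mid and pin1 below 0.012 m and distance between full4_mid and pin1 below 0.014 m) or (horizontal distance between full4_mid and pin2 below 0.012 m and distance between full4_mid and pin2 below 0.014 m) or (horizontal distance between full4_mid and pin3 below 0.012 m and distance between full4_mid and pin3 below 0.014 m) or (horizontal distance between full4_mid and pin4 below 0.012 m and distance between full4_mid and pin4 below 0.014 m)) and angle between each of full1_mid, full2_mid, full3_mid, full4_mid's own z axis and vertical below 0.3 rad), for 0.2 s.
At the end, for the whole second after the job is handed in: Spent spools inside the box, middle below 65 mm; full spools on pins, middle within 12 mm of the axis and 14 mm of the seat; guide arm's mouth within 7 mm of the stub's root, in line to 0.12 rad, spring button out in the hole (pressed under 1.5 mm); all at rest (all of step 1 and distance between guide_mouth and stub_root below 0.007 m and value of joint click below 0.0015 m and angle between the x axis of guide_grip and the x axis of stub_root, either way round below 0.12 rad and linear speed of each of core1, core2, core3, core4, full1, full2, full3, full4, guide below 0.03 m/s); the robot touches nothing.
It fails at once if a bystander is pushed more than 40 mm from its place (distance of any of shears, clapper, weight, chalk, dish, clothes_brush, jar from where it was at the start of the episode above 0.04 m).
Of core1, core2, core3, core4 only 3 to 4 are there at a start; the rules pass over those that are not, and their reading is None.
Of full1, full2, full3, full4 only 3 to 4 are there at a start; the rules pass over those that are not, and their reading is None.
At some moment in a run one of full1, full2, full3, full4, guide may be knocked a few centimetres aside while the robot is not near it.
It also fails if it takes over 210 s, if anything falls off the work surface, if the arm or the gripper's body presses on something with over 40 N, if the wrist force passes 120 N, or if a joint passes its speed limit or range.

ROBOT

A 6-joint arm with a two-finger parallel gripper is mounted at the origin on the work surface. World frame = base frame: x ahead of the robot, y to its left, z up, the work surface at z = 0. Lengths are in m, angles in rad, forces in N, time in s.
With the tool pointing down it reaches from about 0.4 to 0.825 m from the base axis. Payload 7 kg.
Tool frame: the origin (TCP) lies between the finger pads; the fingertips stand arm.nose_length ahead of it and the grasp point (between the pads) is the TCP (arm.nose_length is the distance from the TCP to the fingertips, in m); x points along the fingers, z is the direction in which the jaws open and shut, and the axes are right-handed (so a half turn about x gives the same grasp; the last joint's range is limited). The gripper opens to 88 mm and grips with 3 to 60 N. Pads are 19 mm wide; open, the fingers measure 130 mm over their backs; the gripper's body (78 mm by 193 mm) begins 47 mm behind the grasp point.
Start: joints at [1.482, 0.359, 0.012, 0, -1.224, -0.288], TCP at [0.248, 0.628, 0.246] pointing down, gripper open.
Joint ranges: [-3.07, 3.07], [-1.43, 2.12], [-1.02, 1.25], [-3.03, 1.67], [-3.05, -0], [-3.03, 3.03]. Speed limits (rad/s): [2.39, 2.39, 3.01, 3.14, 3.14, 3.14].

INTERFACE

Orientations are given as [roll, pitch, yaw] about the fixed x, y, z axes, in that order (R = Rz(yaw) Ry(pitch) Rx(roll)).
In Python, from station import arm, viewer, spotter gives the robot as it stands.
- The arm moves only by the shell command python3 -m handwheel 'ROWS' [FORCE]. ROWS is a JSON object of lists of equal length, an entry for each row: "gripper": the gripper command: -1 is shut, 1 is fully open, values between are in proportion; "travel": the shift along the world's x, y, z each as a share of 500 mm, from -1 to 1, a list of three; "spin": the turn about the world's z as a share of 45 degrees, from -1 to 1. A call has 1 to 20 rows; each row is the pose to reach, as a shift and turn from the pose commanded when the call began; what a row does not reach only later rows make up. A row lasts 1/10 s, in which the tool goes at most 50 mm and 8.59 degrees, less where a joint would pass 70% of its speed; a pose out of reach is approached as far as the arm can. A call with a number of a shift or a turn outside -1 to 1 is refused whole. A call with a gripper value outside its range is refused whole. The fingers move at their own pace and stop on an object; FORCE is the grip in N (left out, the last holds). Time passes only in rows, so rows that repeat a pose let the fingers close. It gives the time, the measured TCP pose, the force and the opening at its end, in the units of the state.
- arm.get_state(): the state, without advancing time (a new reading comes with each control period).
- viewer.grab_frame(name): name is "side" or "top"; returns a dict with "pixels" (400x640x3 uint8, blue, green, red), "fx", "fy", "cx", "cy" (pixels), "eye" and "attitude" of the camera in the world. Camera axes: x right, y down, z forward; pixel columns grow to the right and rows downward; lengths in m; the calibration is good to about 2 mm. A picture is of the moment at which its call begins. There is no depth.
- arm.job_done(): hands the job in, once; it reports no verdict.
Trained networks look in the newest picture that a camera, given by its name, has taken for a name from the list of things; names that differ only in an ending like _2 or _b are one class to them, and where a whole thing is asked for, a point or a joint stands for the part that bears it (a point fixed in the world has none). Each returns a list of dicts, best first, with "conf" (0 to 1); they miss things now and then, are a little off and sometimes report something else, mostly with a low value. They report only what shows in the picture. A call takes as long as a camera call. They do not tell look-alikes from the thing itself.
- spotter.spot_in(camera, label): "rect" ([left, top, right, bottom] in pixels, round what is visible of it).
- spotter.tip_of(camera, label): "at" ([column, row] in pixels: a listed point, or the origin of a listed thing).
The state is a dict: "t": time; "q": joint angles; "qd": joint speeds; "joint_efforts": joint torques, N m; "eef_pos": TCP position; "ee_rot": TCP orientation; "force": force on the tool from outside, world axes, zero at the start; "moment": the same for the moment, N m; "width": finger opening in m.
Only numpy, scipy, OpenCV 4.12 (cv2) and the standard library are available. Lean on these libraries where they do the work, as an engineer would, in place of code of your own. Each camera call takes 0.05 s, during which the arm holds its last target.

## Working session

There is one attempt and no reset: what is moved stays moved. The work goes in short steps, Python scripts to look and compute and a shell command to move; the robot and the scene stay as the last step left them, time stands still between calls to the robot, and variables do not carry over. Pictures are saved under pics/ and viewed, and the job is handed in when it is done.

```bash
ls -la; mkdir -p pics
python3 - <<'E'
from station import arm, viewer, spotter
import cv2
print(arm.get_state(), arm.nose_length)
for c in ("side","top"):
    f=viewer.grab_frame(c); cv2.imwrite(f"pics/{c}0.png",f["pixels"]); print(c,{k:v for k,v in f.items() if k!="pixels"})
E
```

```text
total 12
drwxr-xr-x  3 agent agent 4096 Dec  7 04:04 .
drwxr-xr-x 23 root  root  4096 Dec  7 04:04 ..
drwxr-xr-x  2 agent agent 4096 Dec  7 04:04 pics
{'t': 0.0, 'q': array([ 1.48211582e+00,  3.59382366e-01,  1.10745383e-02, -3.40799689e-04,
       -1.22410926e+00, -2.88093995e-01]), 'qd': array([0.00038133, 0.00043965, 0.00060368, 0.00109537, 0.00061647,
       0.00029695]), 'joint_efforts': array([-2.39096429e-03, -5.82713592e+01,  2.93059856e+01,  6.99760705e+00,
        6.95106952e-03, -1.64217281e-04]), 'eef_pos': array([0.24820956, 0.62721991, 0.2446341 ]), 'ee_rot': array([ 0.09296578,  1.5691442 , -1.85472111]), 'force': array([ 0.09954131, -0.18968332, -0.32060683]), 'moment': array([ 0.01756345, -0.01319227, -0.04023549]), 'width': 0.08750151363819607} 0.019
side {'fx': 473.8196456330083, 'fy': 473.8196456330083, 'cx': 318.55449834072266, 'cy': 196.84363307831916, 'eye': array([-0.14265469, -1.28862005,  1.02762424]), 'attitude': array([-2.15236221, -0.02316804, -0.46935901])}
top {'fx': 450.0617631620142, 'fy': 450.0617631620142, 'cx': 313.8030815507203, 'cy': 192.39096760455936, 'eye': array([ 0.38229292, -0.07549598,  1.3504209 ]), 'attitude': array([-3.04187796,  0.01270751, -1.58020108])}
```

View pics/side0.png

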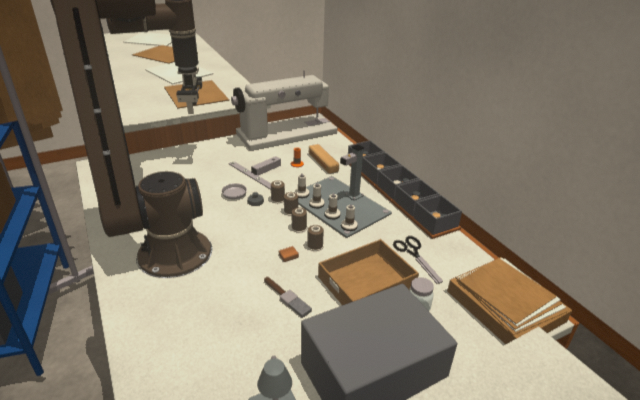

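View pics/top0.png

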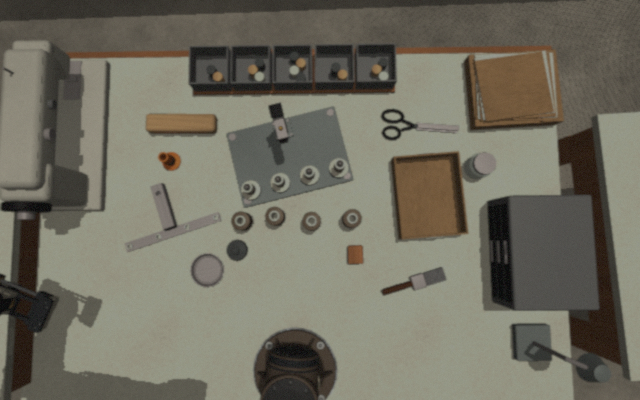

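The side view shows the row of four spent spools on the stand (~(300-350, 185-215)), four full ones in front (278,190)…(315,236), and the box at (368,270). In the top view, the spent spools are at (250,189)…(338,167), the full ones at (242,221)…(350,218), the guide T at (165,215), the box at (429,196), the mast stub at (280,125), and the orange decoy at (170,160).

```bash
cat > h.py <<'E'
from station import arm, viewer, spotter
import cv2, numpy as np
from scipy.spatial.transform import Rotation as Ro
from scipy.optimize import least_squares
np.set_printoptions(precision=4,suppress=True)
def cam(n,save=None):
    f=viewer.grab_frame(n)
    f["R"]=Ro.from_euler("xyz",f["attitude"]).as_matrix()
    if save: cv2.imwrite(f"pics/{save}.png",f["pixels"])
    return f
def ray(f,uv):
    d=np.array([(uv[0]-f["cx"])/f["fx"],(uv[1]-f["cy"])/f["fy"],1.0]); return f["R"]@d
def atz(f,uv,z):
    d=ray(f,uv); return f["eye"]+d*(z-f["eye"][2])/d[2]
def proj(f,p):
    c=f["R"].T@(np.asarray(p)-f["eye"]); return np.array([f["fx"]*c[0]/c[2]+f["cx"],f["fy"]*c[1]/c[2]+f["cy"]])
def crop(f,c,r,s,name):
    u,v=map(int,c); p=f["pixels"][max(0,v-r):v+r,max(0,u-r):u+r]
    cv2.imwrite(f"pics/{name}.png",cv2.resize(p,None,fx=s,fy=s,interpolation=cv2.INTER_CUBIC))
E
python3 - <<'E'
from h import *
F={c:cam(c) for c in("top","side")}
Z=dict(core1_mid=.058,full1_mid=.038,pin1=.058,pin2=.058,pin3=.058,pin4=.058,stub_root=.19,guide_grip=.017,guide_mouth=.017,box_in=.005)
for l,z in Z.items():
    for c in F:
        print(l,c,[(round(d["conf"],2),np.round(d["at"],1),atz(F[c],d["at"],z)[:2]) for d in spotter.tip_of(c,l)])
print(arm.get_state()["t"])
E
```

```text
core1_mid top [(0.6, array([249. , 185.2]), array([0.5347, 0.1272]))]
core1_mid side [(0.75, array([321.7, 163.9]), array([0.6697, 0.2344])), (0.21, array([416.4, 258.4]), array([ 0.6643, -0.4253]))]
full1_mid top [(0.58, array([312.1, 219.3]), array([ 0.435 , -0.0543]))]
full1_mid side [(0.79, array([300.3, 218.3]), array([ 0.4372, -0.0525]))]
pin1 top [(0.95, array([277. , 181.4]), array([0.5449, 0.046 ])), (0.59, array([336.3, 161.7]), array([ 0.6006, -0.1265])), (0.58, array([248.9, 187.2]), array([0.5289, 0.1275])), (0.56, array([306.8, 175.1]), array([ 0.5623, -0.0405])), (0.51, array([427.6, 193.9]), array([ 0.5039, -0.3875]))]
pin1 side [(0.88, array([313.6, 194.8]), array([0.5341, 0.0372])), (0.69, array([332.2, 203.4]), array([ 0.5702, -0.0429])), (0.68, array([348.5, 217.7]), array([ 0.5798, -0.1457])), (0.61, array([303. , 186.2]), array([0.524 , 0.1088]))]
pin2 top [(0.95, array([277. , 181.4]), array([0.5449, 0.046 ])), (0.59, array([336.3, 161.7]), array([ 0.6006, -0.1265])), (0.58, array([248.9, 187.2]), array([0.5289, 0.1275])), (0.56, array([306.8, 175.1]), array([ 
[... 1438 characters left out ...]
[0.6994, 0.0284])), (0.18, array([353.5, 217. ]), array([ 0.4338, -0.1634]))]
stub_root side [(0.69, array([355.4, 155. ]), array([0.7046, 0.0349]))]
guide_grip top [(0.64, array([167. , 218.2]), array([0.4434, 0.3774]))]
guide_grip side [(0.88, array([260.3, 168.7]), array([0.4476, 0.3703]))]
guide_mouth top [(0.64, array([154.8, 185.7]), array([0.5411, 0.4164]))]
guide_mouth side [(0.69, array([277.8, 161.5]), array([0.5393, 0.3974]))]
box_in top [(0.77, array([425.4, 191.9]), array([ 0.515, -0.394]))]
box_in side [(0.69, array([368.2, 277.5]), array([ 0.5154, -0.3873])), (0.44, array([415.4, 254.4]), array([ 0.7177, -0.3601])), (0.34, array([285. , 296.5]), array([ 0.248 , -0.3503]))]
1.2
```

Run:
```python
from h import *
F=cam("top"); crop(F,(290,165),75,5,"t1")
F=cam("side"); crop(F,(325,195),75,5,"s1")
```

```text
(no output)
```

View pics/t1.png

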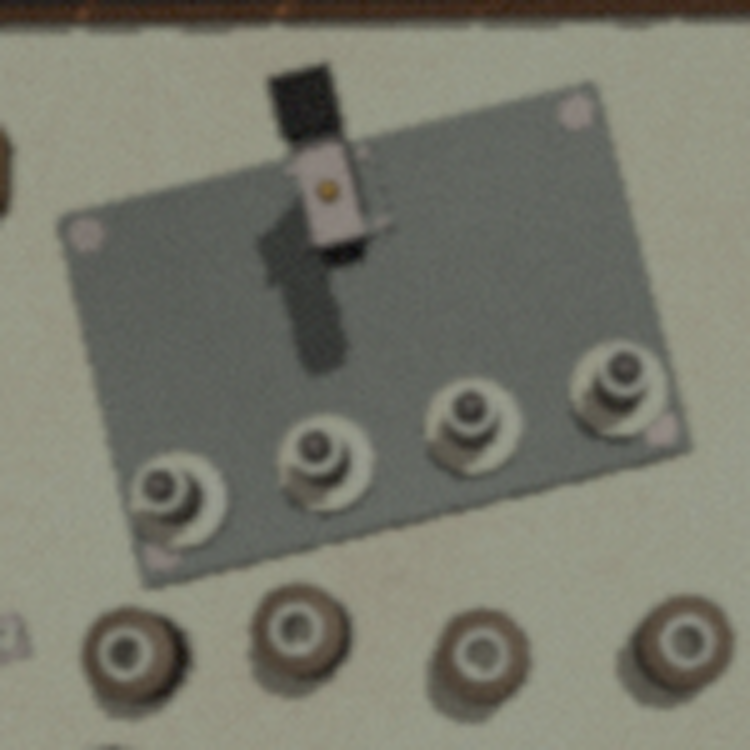

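View pics/s1.png

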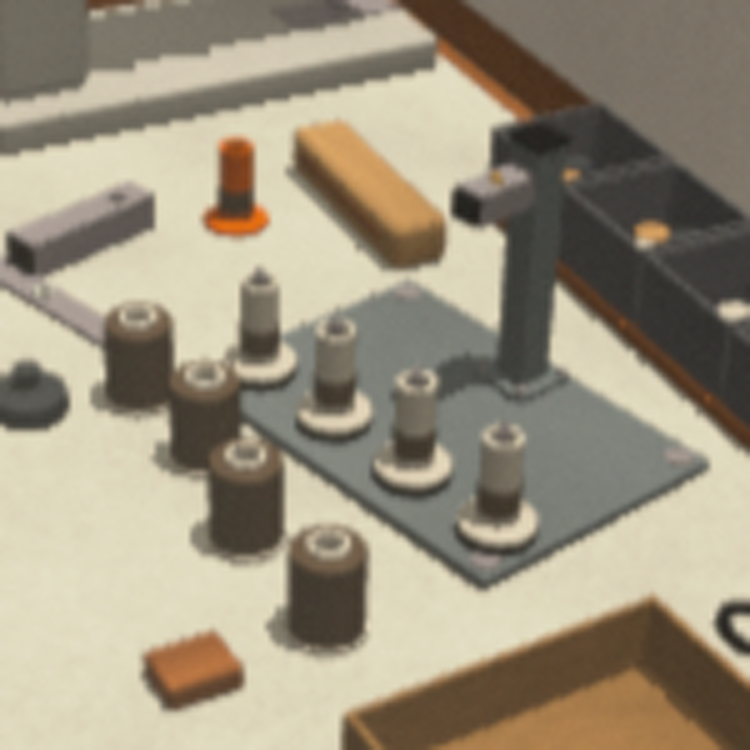

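Run:
```python
from h import *
Ft=cam("top");Fs=cam("side")
T=lambda a:[((np.array(p)+.5)/5-.5+np.array([215,90])) for p in a]
S=lambda a:[((np.array(p)+.5)/5-.5+np.array([250,120])) for p in a]
tips=T([(159,485),(315,446),(469,408),(624,368)]); fl=T([(181,500),(325,463),(473,426),(619,389)])
fu=T([(125,653),(297,629),(483,655),(687,642)]); bt=T([(329,191)])[0]
rs=S([(260,285),(336,328),(416,381),(503,436)]); fs=S([(261,360),(334,410),(413,463),(498,521)]); fus=S([(138,316),(206,376),(247,453),(328,542)]); bs=S([(496,177)])[0]
yo=[.135,.045,-.045,-.135]
def w(p,x,y,z): c,s=np.cos(p[2]),np.sin(p[2]); return np.array([p[0]+c*x-s*y,p[1]+s*x+c*y,z])
def res(p,sets):
    r=[]
    for F,obs,xyz in sets:
        r+=list(proj(F,w(p,*xyz))-obs)
    return np.array(r)
top=[(Ft,tips[i],(0,yo[i],.108)) for i in range(4)]+[(Ft,fl[i],(0,yo[i],.025)) for i in range(4)]+[(Ft,bt,(.141-.0285,0,.207))]
sid=[(Fs,rs[i],(0,yo[i],.096)) for i in range(4)]+[(Fs,fs[i],(0,yo[i],.025)) for i in range(4)]+[(Fs,bs,(.141-.0285,0,.207))]
for n,s in(("top",top),("side",sid),("both",top+sid)):
    o=least_squares(res,[.55,0,.2],args=(s,)); print(n,o.x,np.degrees(o.x[2])); print(o.fun.reshape(-1,2).round(1).tolist())
p=o.x
for i in range(4): print("pin",i+1,w(p,0,yo[i],.058))
print("root",w(p,.141,0,.19))
for a,b in zip(fu,fus):print("full",atz(Ft,a,.076)[:2],atz(Fs,b,.076)[:2])
```

```text
top [ 0.5567 -0.0032  0.2375] 13.609871742233304
[[-0.5, 0.0], [-0.3, -0.1], [0.2, -0.4], [0.5, -0.2], [-0.3, 0.2], [0.3, 0.2], [0.1, 0.2], [0.2, 0.2], [-0.1, 0.0]]
side [ 0.5566 -0.0077  0.2378] 13.624395543955428
[[-0.0, -0.7], [-0.0, 0.5], [0.2, 0.3], [0.1, 0.4], [-0.3, -0.1], [-0.0, -0.1], [0.0, 0.0], [-0.1, -0.2], [0.0, -0.1]]
both [ 0.5571 -0.0041  0.2379] 13.63326003540924
[[-0.2, -0.1], [0.0, -0.2], [0.5, -0.5], [0.8, -0.4], [-0.0, 0.0], [0.6, 0.0], [0.4, 0.0], [0.5, 0.0], [0.2, -0.1], [-0.3, -1.2], [-0.3, -0.0], [-0.2, -0.3], [-0.3, -0.2], [-0.6, -0.6], [-0.3, -0.6], [-0.3, -0.5], [-0.5, -0.8], [-0.3, -0.6]]
pin 1 [0.5253 0.1271 0.058 ]
pin 2 [0.5465 0.0396 0.058 ]
pin 3 [ 0.5677 -0.0479  0.058 ]
pin 4 [ 0.5889 -0.1353  0.058 ]
root [0.6941 0.0291 0.19  ]
full [0.433  0.1506] [0.4328 0.1462]
full [0.4456 0.0529] [0.4456 0.0478]
full [ 0.4298 -0.0524] [ 0.4313 -0.0543]
full [ 0.436  -0.1678] [ 0.4365 -0.1707]
```

The two fits agree on stand yaw (13.6°) and x, and differ about 4 mm in y. I'll use the mean and check it against the gripper. Next come the jaw direction, box pose and guide.

Run:
```python
from h import *
s=arm.get_state(); R=Ro.from_euler("xyz",s["ee_rot"]).as_matrix(); print(R); 
print("jaw deg",np.degrees(np.arctan2(R[1,2],R[0,2])))
F=cam("top"); crop(F,(430,195),60,6,"t2"); crop(F,(172,215),60,6,"t3")
```

```text
[[-0.      0.9298 -0.368 ]
 [-0.     -0.368  -0.9298]
 [-1.     -0.      0.    ]]
jaw deg -111.58947523421872
```

View pics/t2.png

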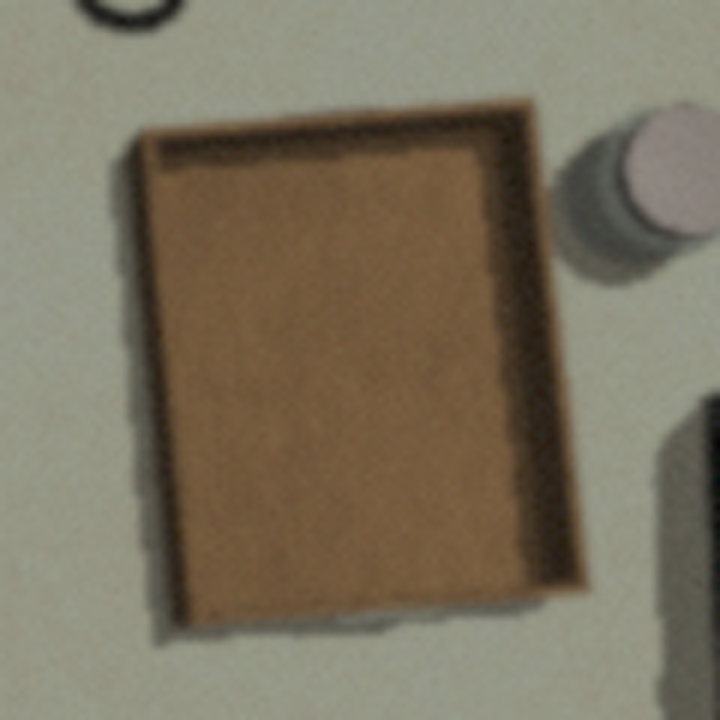

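View pics/t3.png

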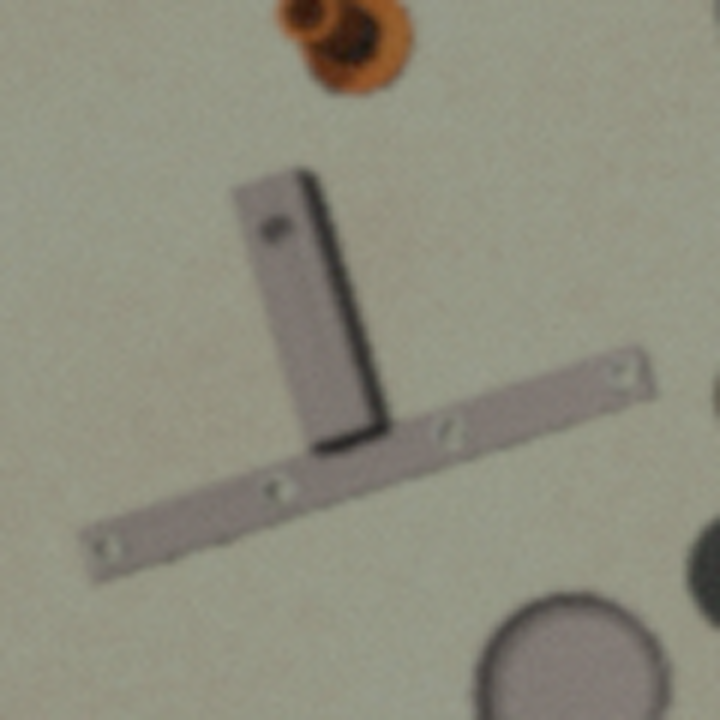

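```bash
python3 -m handwheel '{"gripper":[0.25,0.25,0.25,0.25,0.25,0.25,0.25,0.25,0.25,0.25,0.25,0.25,0.25,0.25],"travel":[[0.554,-1,-0.09],[0.554,-1,-0.09],[0.554,-1,-0.09],[0.554,-1,-0.09],[0.554,-1,-0.09],[0.554,-1,-0.09],[0.554,-1,-0.09],[0.554,-1,-0.09],[0.554,-1,-0.09],[0.554,-1,-0.09],[0.554,-1,-0.09],[0.554,-1,-0.09],[0.554,-1,-0.09],[0.554,-1,-0.09]],"spin":[0.783,0.783,0.783,0.783,0.783,0.783,0.783,0.783,0.783,0.783,0.783,0.783,0.783,0.783]}' 10
python3 - <<'E'
from h import *
F=cam("top","t4"); G=cam("side","s4")
o=[atz(F,(np.array(c)+.5)/6-.5+np.array([370,135]),.06) for c in [(143,133),(530,102),(588,588),(178,622)]]
print(np.array(o),np.mean(o,0)); d=o[0]-o[3]; print(np.degrees(np.arctan2(d[1],d[0])),[np.linalg.norm(o[i]-o[i-1]) for i in range(4)])
s=arm.get_state(); print(s["eef_pos"],s["q"],s["width"],s["t"]); R=Ro.from_euler("xyz",s["ee_rot"]).as_matrix();print("jaw deg",np.degrees(np.arctan2(R[1,2],R[0,2])))
print(proj(F,s["eef_pos"]),proj(G,s["eef_pos"]))
crop(F,(265,185),60,6,"t5"); crop(G,(310,170),60,6,"s5")
E
```

```text
t: 2.85
eef_pos: [0.5255, 0.1271, 0.2005]
ee_rot: [-2.366, 1.571, 2.583]
force: [0.6, -0.4, -0.3]
width: 0.0549
[[ 0.6129 -0.292   0.06  ]
 [ 0.6259 -0.4788  0.06  ]
 [ 0.392  -0.4966  0.06  ]
 [ 0.3778 -0.3023  0.06  ]] [ 0.5021 -0.3924  0.06  ]
2.4905498550909115 [np.float64(0.23531297755516134), np.float64(0.1872410398873514), np.float64(0.2345280528880378), np.float64(0.19484926355008322)]
[0.5252 0.1282 0.2007] [ 0.602   0.1733 -0.3498 -0.0001 -1.0473  1.2075] 0.05469126267255859 2.95
jaw deg -76.32807478614956
[239.9744 182.4632] [301.2533 151.0778]
```

View pics/t4.png

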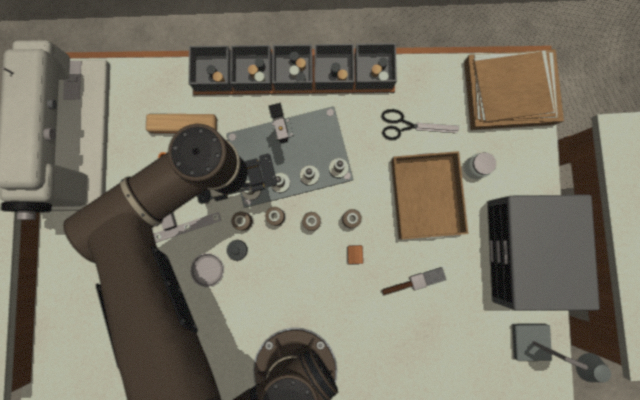

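View pics/s5.png

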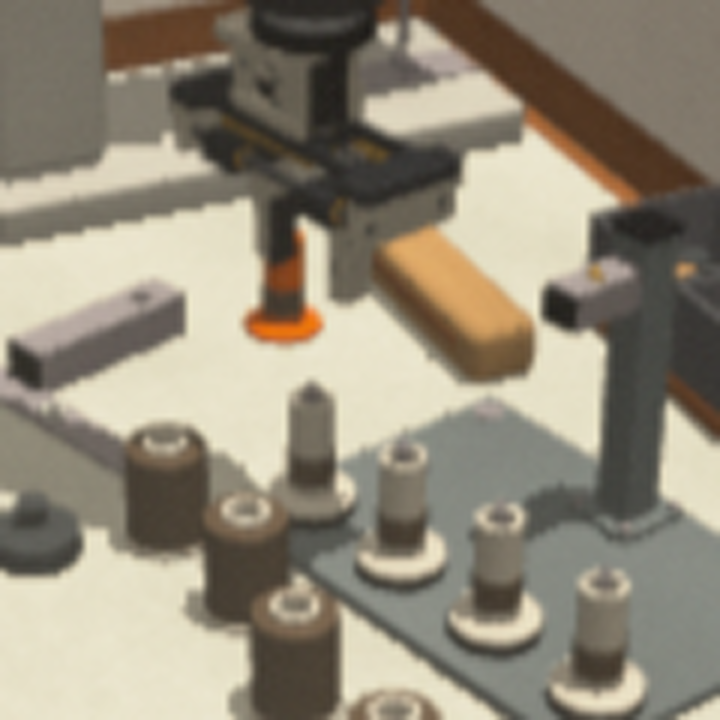

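The gripper sits over pin 1 as planned, with its fingers astride spent spool 1. The box centre is (0.503,-0.392), yaw 2.5°. Now I'll descend and grip.

```bash
python3 -m handwheel '{"gripper":[0.25,0.25,0.25,0.25,0.25,-1,-1,-1,-1,-1],"travel":[[0,-0.004,-0.1],[0,-0.004,-0.2],[0,-0.004,-0.252],[0,-0.004,-0.252],[0,-0.004,-0.252],[0,-0.004,-0.252],[0,-0.004,-0.252],[0,-0.004,-0.252],[0,-0.004,-0.252],[0,-0.004,-0.252]],"spin":[0,0,0,0,0,0,0,0,0,0]}' 12
python3 - <<'E'
from h import *
G=cam("side"); crop(G,(310,170),60,6,"s6"); s=arm.get_state(); print(s["force"],s["moment"],s["width"])
E
```

```text
t: 3.95
eef_pos: [0.526, 0.126, 0.0758]
ee_rot: [1.823, 1.569, 0.491]
force: [-2.2, 1.4, 6.6]
width: 0.0324
[-2.5835  0.9482  7.7399] [ 0.3582  0.7816 -0.0002] 0.032294597106321134
```

View pics/s6.png

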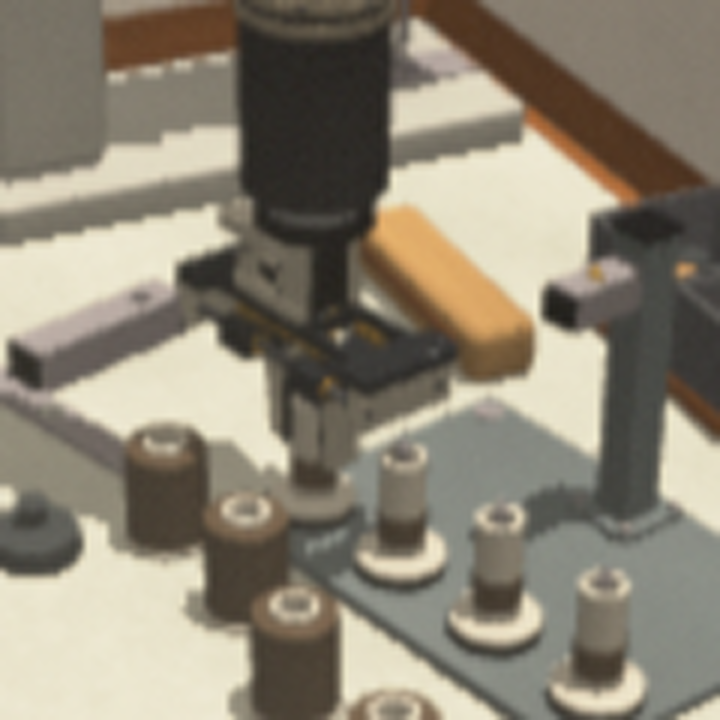

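The jaws hold spent spool 1's tube (side crop ~(325,430)), width 32 mm. I'll lift it and carry it to the box's far-left spot.

```bash
python3 -m handwheel '{"gripper":[-1,-1,-1,-1,-1],"travel":[[0,0,0.06],[0,0,0.14],[0,0,0.24],[0,0,0.24],[0,0,0.24]],"spin":[0,0,0,0,0]}'
python3 - <<'E'
from h import *
G=cam("side"); crop(G,(310,150),60,6,"s7"); s=arm.get_state(); print(s["force"],s["moment"],s["width"],s["eef_pos"])
E
```

```text
t: 4.5
eef_pos: [0.5258, 0.1259, 0.1961]
ee_rot: [1.995, 1.567, 0.662]
force: [-0.5, -1.3, -0.9]
width: 0.0322
[-0.2587 -1.0941 -0.4694] [-0.0517  0.0233  0.0233] 0.03233371369576237 [0.525  0.1255 0.1946]
```

View pics/s7.png

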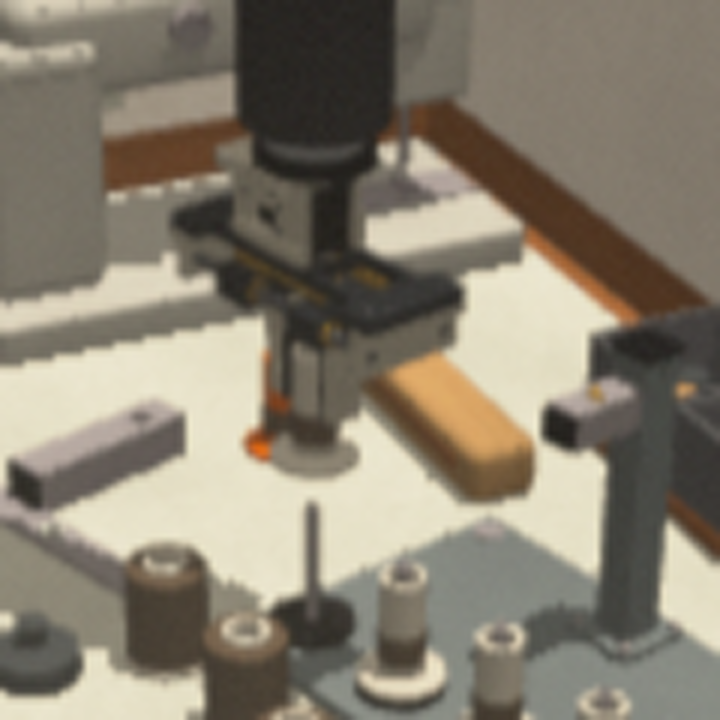

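Lifted cleanly, and pin 1 is bare at (311,503–600) in the crop. On to the box.

```bash
python3 -m handwheel '{"gripper":[-1,-1,-1,-1,-1,-1,-1,-1,-1,-1,-1,-1,-1,-1,-1,-1,-0.05,-0.05,-0.05],"travel":[[0.062,-0.952,0],[0.062,-0.952,0],[0.062,-0.952,0],[0.062,-0.952,0],[0.062,-0.952,0],[0.062,-0.952,0],[0.062,-0.952,0],[0.062,-0.952,0],[0.062,-0.952,0],[0.062,-0.952,0],[0.062,-0.952,0],[0.062,-0.952,-0.1],[0.062,-0.952,-0.2],[0.062,-0.952,-0.25],[0.062,-0.952,-0.264],[0.062,-0.952,-0.264],[0.062,-0.952,-0.264],[0.062,-0.952,-0.264],[0.062,-0.952,-0.264]],"spin":[0,0,0,0,0,0,0,0,0,0,0,0,0,0,0,0,0,0,0]}'
python3 - <<'E'
from h import *
G=cam("side","s8");F=cam("top","t8"); s=arm.get_state(); print(s["force"],s["width"],s["eef_pos"])
E
```

```text
t: 6.45
eef_pos: [0.5567, -0.3503, 0.0632]
ee_rot: [1.089, 1.57, -0.243]
force: [0.3, -0.1, -0.0]
width: 0.0415
[-0.2451 -0.3263  0.233 ] 0.041481730776427514 [ 0.5566 -0.3504  0.063 ]
```

View pics/s8.png

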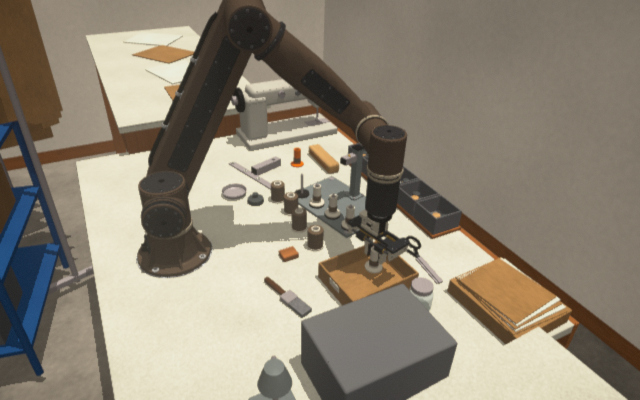

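View pics/t8.png

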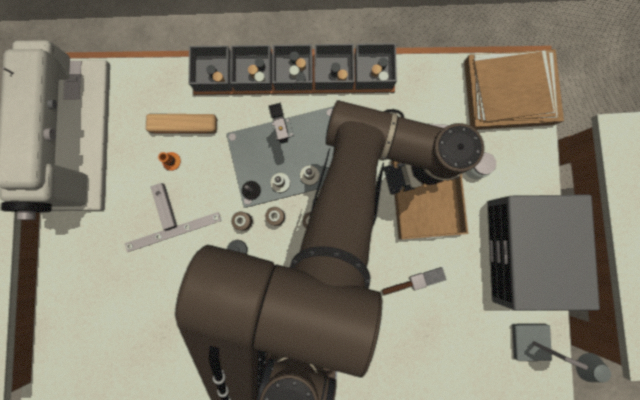

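Spent spool 1 is standing in the box (side view ~(375,262)). Next is spent spool 2.

```bash
python3 -m handwheel '{"gripper":[-0.05,-0.05,0.2,0.2,0.2,0.2,0.2,0.2,0.2,0.2,0.2,0.2,0.2,0.2,0.2,-1,-1,-1,-1,-1],"travel":[[0,0,0.1],[0,0,0.2],[-0.019,0.776,0.22],[-0.019,0.776,0.22],[-0.019,0.776,0.22],[-0.019,0.776,0.22],[-0.019,0.776,0.22],[-0.019,0.776,0.22],[-0.019,0.776,0.22],[-0.019,0.776,0.22],[-0.019,0.776,0.22],[-0.019,0.776,0.12],[-0.019,0.776,0.024],[-0.019,0.776,0.024],[-0.019,0.776,0.024],[-0.019,0.776,0.024],[-0.019,0.776,0.024],[-0.019,0.776,0.024],[-0.019,0.776,0.024],[-0.019,0.776,0.024]],"spin":[0,0,0,0,0,0,0,0,0,0,0,0,0,0,0,0,0,0,0,0]}'
python3 - <<'E'
from h import *
F=cam("side"); s=arm.get_state(); print(s["force"],s["moment"],s["width"],s["eef_pos"]);crop(F,(330,200),60,6,"s9");crop(F,(370,270),60,6,"s9b")
E
```

```text
t: 8.55
eef_pos: [0.5479, 0.0379, 0.0763]
ee_rot: [1.579, 1.568, 0.247]
force: [-1.2, 0.6, 8.9]
width: 0.0326
[-1.6967  0.2646  8.1134] [ 0.0226  0.5996 -0.0113] 0.03256300575997444 [0.5479 0.0379 0.0763]
```

View pics/s9.png

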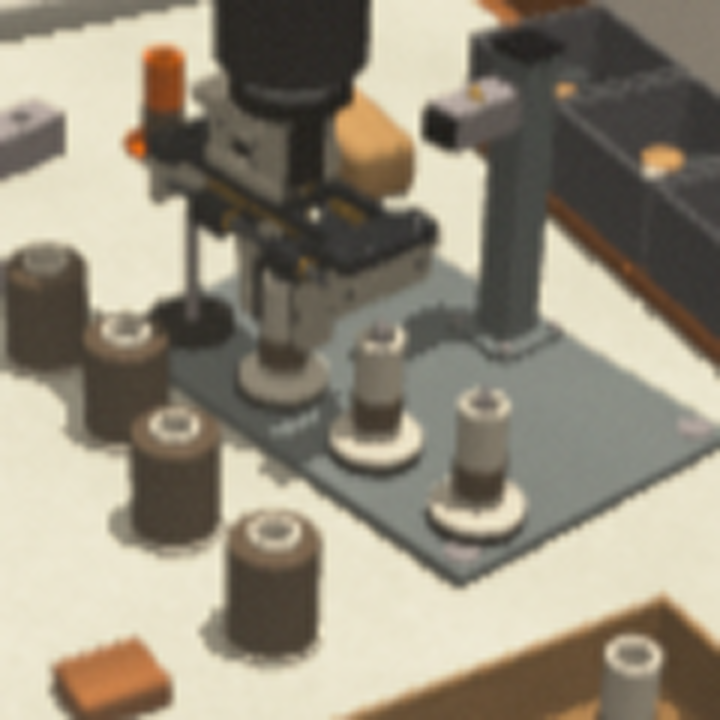

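View pics/s9b.png

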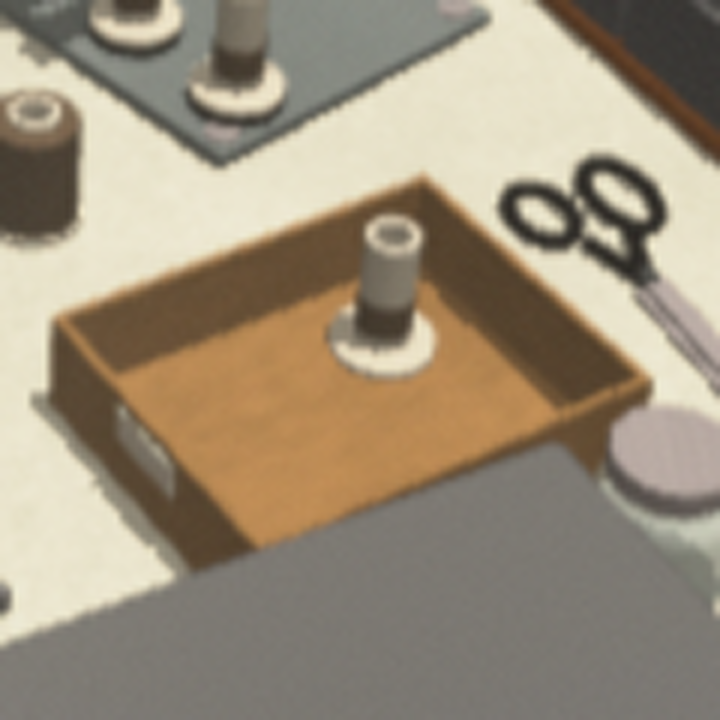

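Spool 1 stands upright in the box and spool 2 is gripped. I'll carry it to the near-left box corner.

```bash
python3 -m handwheel '{"gripper":[-1,-1,-1,-1,-1,-1,-1,-1,-1,-1,-1,-1,-1,-1,-1,-1,-0.05,-0.05,-0.05],"travel":[[0,0,0.06],[0,0,0.14],[0,0,0.23],[-0.241,-0.786,0.23],[-0.241,-0.786,0.23],[-0.241,-0.786,0.23],[-0.241,-0.786,0.23],[-0.241,-0.786,0.23],[-0.241,-0.786,0.23],[-0.241,-0.786,0.23],[-0.241,-0.786,0.23],[-0.241,-0.786,0.23],[-0.241,-0.786,0.23],[-0.241,-0.786,0.13],[-0.241,-0.786,0.03],[-0.241,-0.786,-0.024],[-0.241,-0.786,-0.024],[-0.241,-0.786,-0.024],[-0.241,-0.786,-0.024]],"spin":[0,0,0,0,0,0,0,0,0,0,0,0,0,0,0,0,0,0,0]}'
python3 - <<'E'
from h import *
G=cam("side"); s=arm.get_state(); print(s["force"],s["width"],s["eef_pos"]);crop(G,(350,240),60,6,"s10")
E
```

```text
t: 10.5
eef_pos: [0.428, -0.3554, 0.0646]
ee_rot: [0.9, 1.568, -0.431]
force: [0.5, -0.1, 0.7]
width: 0.041
[ 0.3877 -0.9799  1.223 ] 0.04180202683924319 [ 0.4279 -0.3555  0.0647]
```

View pics/s10.png

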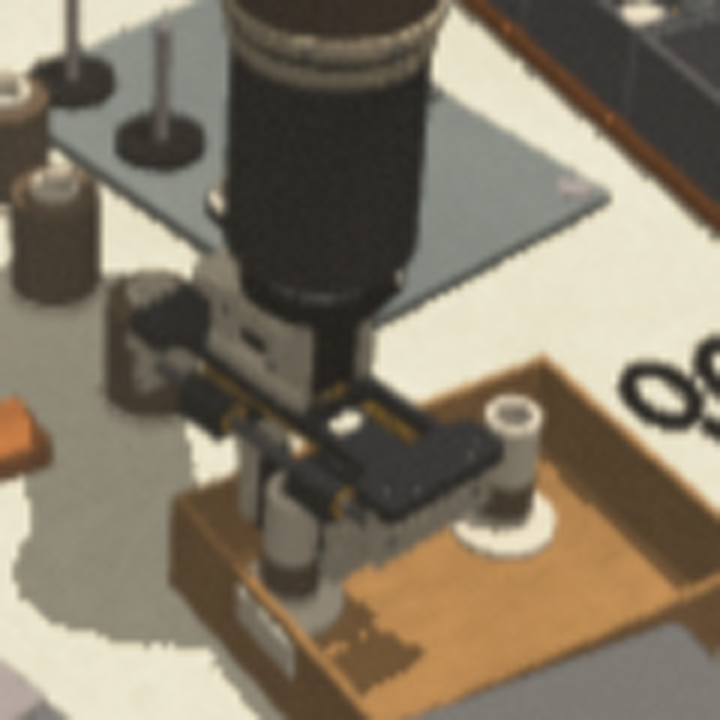

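```bash
python3 -m handwheel '{"gripper":[-0.05,-0.05,0.2,0.2,0.2,0.2,0.2,0.2,0.2,0.2,0.2,0.2,0.2,0.2,-1,-1,-1,-1,-1],"travel":[[0,0,0.1],[0,0,0.2],[0.284,0.612,0.22],[0.284,0.612,0.22],[0.284,0.612,0.22],[0.284,0.612,0.22],[0.284,0.612,0.22],[0.284,0.612,0.22],[0.284,0.612,0.22],[0.284,0.612,0.22],[0.284,0.612,0.12],[0.284,0.612,0.024],[0.284,0.612,0.024],[0.284,0.612,0.024],[0.284,0.612,0.024],[0.284,0.612,0.024],[0.284,0.612,0.024],[0.284,0.612,0.024],[0.284,0.612,0.024]],"spin":[0,0,0,0,0,0,0,0,0,0,0,0,0,0,0,0,0,0,0]}'
python3 - <<'E'
from h import *
F=cam("side"); s=arm.get_state(); print(s["force"],s["moment"],s["width"],s["eef_pos"]);crop(F,(330,200),60,6,"s11");crop(F,(370,270),60,6,"s11b")
E
```

```text
t: 12.45
eef_pos: [0.5693, -0.0493, 0.0763]
ee_rot: [1.409, 1.568, 0.077]
force: [-0.5, 1.0, 9.2]
width: 0.0318
[-1.6643  1.4943  7.8289] [ 0.1806  0.6759 -0.0834] 0.03184587346678233 [ 0.5693 -0.0493  0.0763]
```

View pics/s11.png

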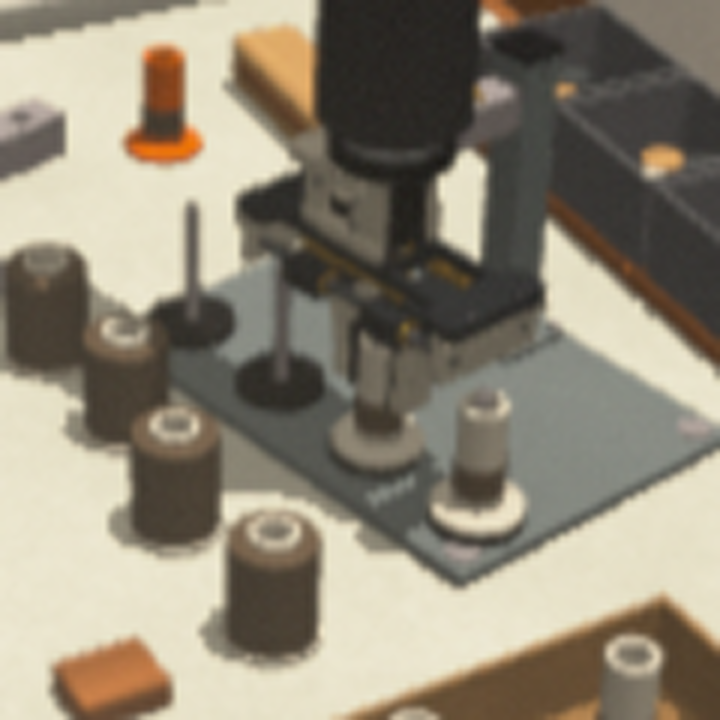

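View pics/s11b.png

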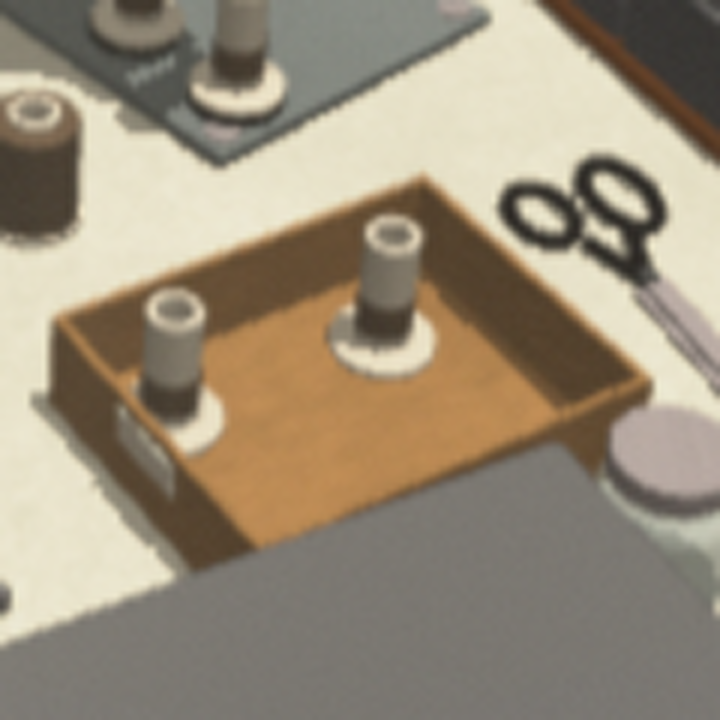

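Both spools in the box are upright, and spent spool 3 is gripped.

```bash
python3 -m handwheel '{"gripper":[-1,-1,-1,-1,-1,-1,-1,-1,-1,-1,-1,-1,-1,-1,-1,-0.05,-0.05,-0.05],"travel":[[0,0,0.06],[0,0,0.14],[0,0,0.23],[-0.153,-0.608,0.23],[-0.153,-0.608,0.23],[-0.153,-0.608,0.23],[-0.153,-0.608,0.23],[-0.153,-0.608,0.23],[-0.153,-0.608,0.23],[-0.153,-0.608,0.23],[-0.153,-0.608,0.23],[-0.153,-0.608,0.13],[-0.153,-0.608,0.03],[-0.153,-0.608,-0.024],[-0.153,-0.608,-0.024],[-0.153,-0.608,-0.024],[-0.153,-0.608,-0.024],[-0.153,-0.608,-0.024]],"spin":[0,0,0,0,0,0,0,0,0,0,0,0,0,0,0,0,0,0]}'
python3 - <<'E'
from h import *
G=cam("side"); s=arm.get_state(); print(s["force"],s["width"],s["eef_pos"]);crop(G,(350,240),60,6,"s12")
E
```

```text
t: 14.3
eef_pos: [0.4931, -0.3535, 0.0646]
ee_rot: [0.988, 1.568, -0.344]
force: [0.4, 1.0, 1.5]
width: 0.0414
[-0.224   0.1424  0.2949] 0.04144222087183108 [ 0.4928 -0.3535  0.0643]
```

View pics/s12.png

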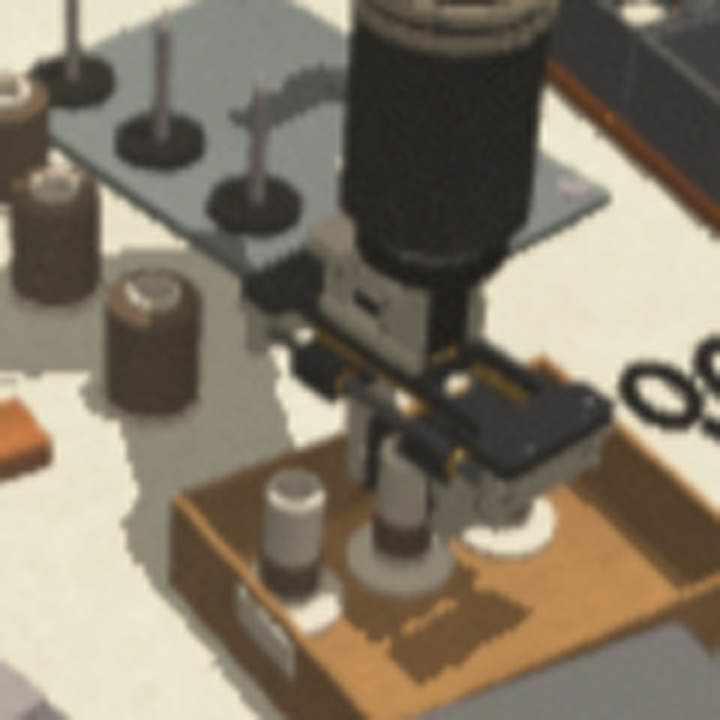

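```bash
python3 -m handwheel '{"gripper":[-0.05,-0.05,0.2,0.2,0.2,0.2,0.2,0.2,0.2,0.2,0.2,-1,-1,-1,-1,-1],"travel":[[0,0,0.1],[0,0,0.2],[0.194,0.433,0.22],[0.194,0.433,0.22],[0.194,0.433,0.22],[0.194,0.433,0.22],[0.194,0.433,0.22],[0.194,0.433,0.22],[0.194,0.433,0.12],[0.194,0.433,0.024],[0.194,0.433,0.024],[0.194,0.433,0.024],[0.194,0.433,0.024],[0.194,0.433,0.024],[0.194,0.433,0.024],[0.194,0.433,0.024]],"spin":[0,0,0,0,0,0,0,0,0,0,0,0,0,0,0,0]}'
python3 - <<'E'
from h import *
F=cam("side"); s=arm.get_state(); print(s["force"],s["moment"],s["width"],s["eef_pos"]);crop(F,(330,200),60,6,"s13");crop(F,(370,270),60,6,"s13b")
E
```

```text
t: 15.95
eef_pos: [0.5904, -0.1371, 0.0772]
ee_rot: [1.269, 1.567, -0.063]
force: [-1.2, 1.5, 7.9]
width: 0.0319
[-1.6541 -0.1072  7.2594] [ 0.0478  0.3677 -0.0412] 0.03201674389477133 [ 0.5904 -0.137   0.0772]
```

View pics/s13.png

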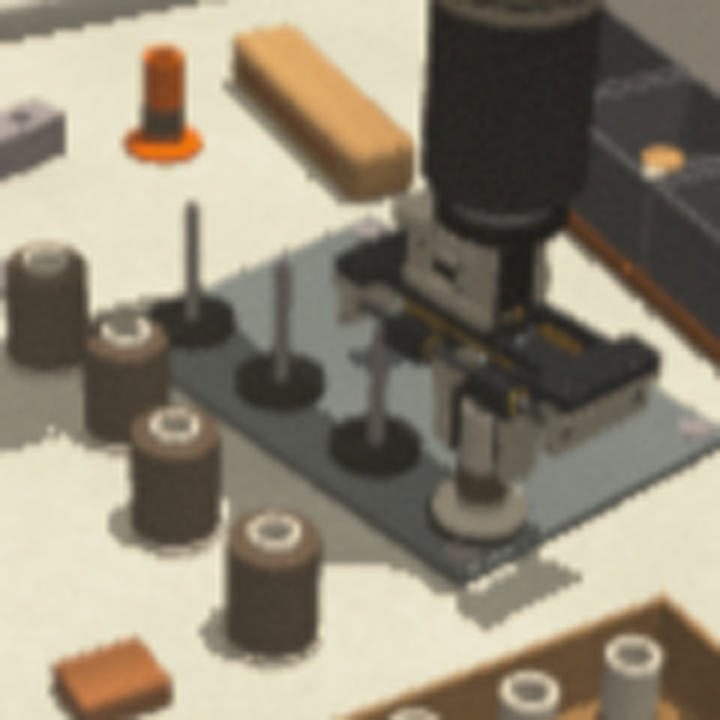

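View pics/s13b.png

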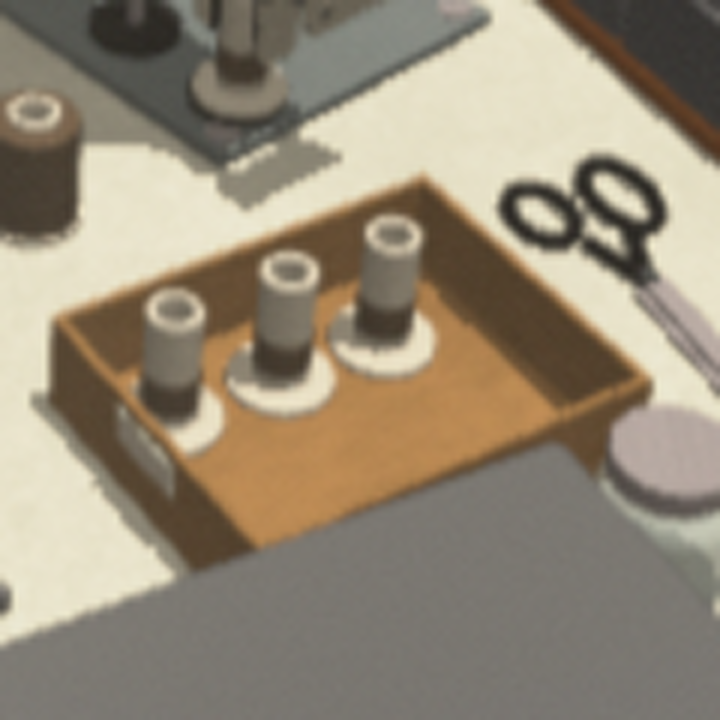

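```bash
python3 -m handwheel '{"gripper":[-1,-1,-1,-1,-1,-1,-1,-1,-1,-1,-1,-1,-1,-1,-1,-0.05,-0.05,-0.05],"travel":[[0,0,0.06],[0,0,0.14],[0,0,0.23],[-0.116,-0.579,0.23],[-0.116,-0.579,0.23],[-0.116,-0.579,0.23],[-0.116,-0.579,0.23],[-0.116,-0.579,0.23],[-0.116,-0.579,0.23],[-0.116,-0.579,0.23],[-0.116,-0.579,0.23],[-0.116,-0.579,0.13],[-0.116,-0.579,0.03],[-0.116,-0.579,-0.024],[-0.116,-0.579,-0.024],[-0.116,-0.579,-0.024],[-0.116,-0.579,-0.024],[-0.116,-0.579,-0.024]],"spin":[0,0,0,0,0,0,0,0,0,0,0,0,0,0,0,0,0,0]}'
python3 - <<'E'
from h import *
G=cam("side"); F=cam("top","t14");s=arm.get_state(); print(s["force"],s["width"],s["eef_pos"]);crop(G,(350,240),60,6,"s14")
E
```

```text
t: 17.8
eef_pos: [0.5321, -0.4266, 0.0649]
ee_rot: [0.904, 1.568, -0.428]
force: [-0.6, -0.0, 0.6]
width: 0.0412
[-0.1133 -0.2671  1.087 ] 0.04125476873332639 [ 0.5315 -0.4265  0.0642]
```

View pics/s14.png

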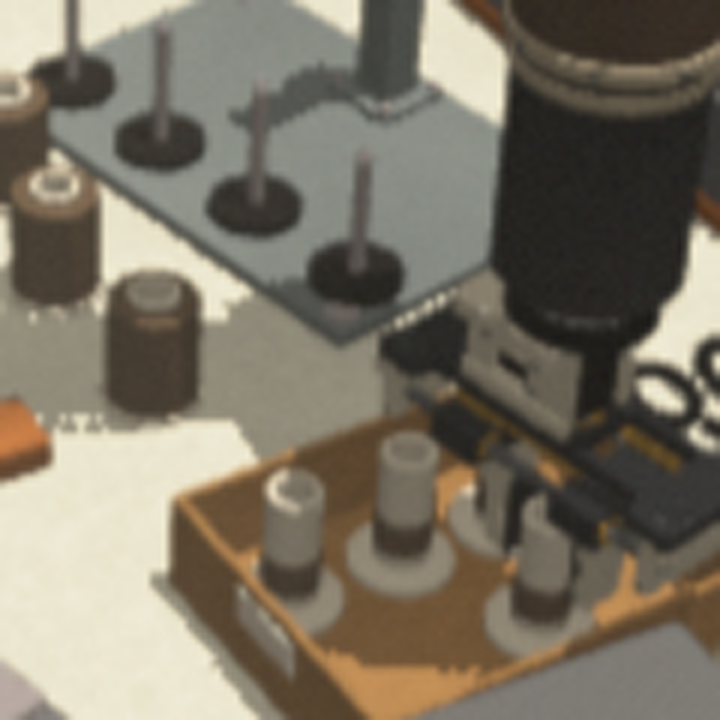

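View pics/t14.png

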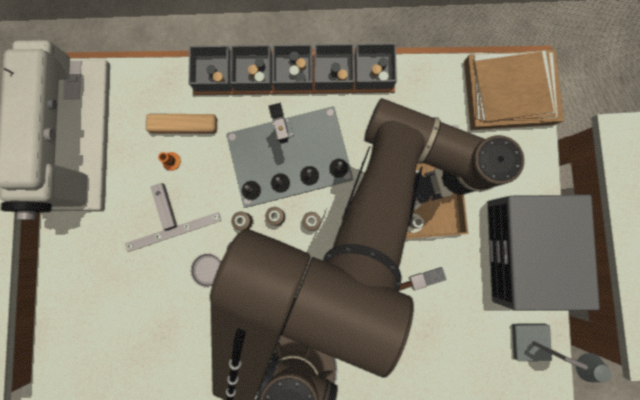

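All four spent spools are in the box (bottom of the side crop) and all four pins are bare. Next is the nearest full spool, at (0.436,-0.169).

```bash
python3 -m handwheel '{"gripper":[-0.05,-0.05,0.64,0.64,0.64,0.64,0.64,0.64,0.64,0.64,0.64],"travel":[[0,0,0.1],[0,0,0.2],[-0.188,0.514,0.2],[-0.188,0.514,0.2],[-0.188,0.514,0.2],[-0.188,0.514,0.2],[-0.188,0.514,0.2],[-0.188,0.514,0.2],[-0.188,0.514,0.2],[-0.188,0.514,0.2],[-0.188,0.514,0.2]],"spin":[0,0,0,0,0,0,0,0,0,0,0]}' 20
python3 - <<'E'
from h import *
G=cam("side");F=cam("top"); s=arm.get_state(); print(s["width"],s["eef_pos"]);crop(G,(320,210),60,6,"s15")
crop(G,(370,270),60,6,"s15b");crop(F,(290,190),75,5,"t15")
E
```

```text
t: 19.0
eef_pos: [0.4374, -0.1698, 0.163]
ee_rot: [1.209, 1.57, -0.124]
force: [0.7, 0.5, 0.6]
width: 0.0719
0.07195815163727833 [ 0.4372 -0.1701  0.1625]
```

View pics/s15.png

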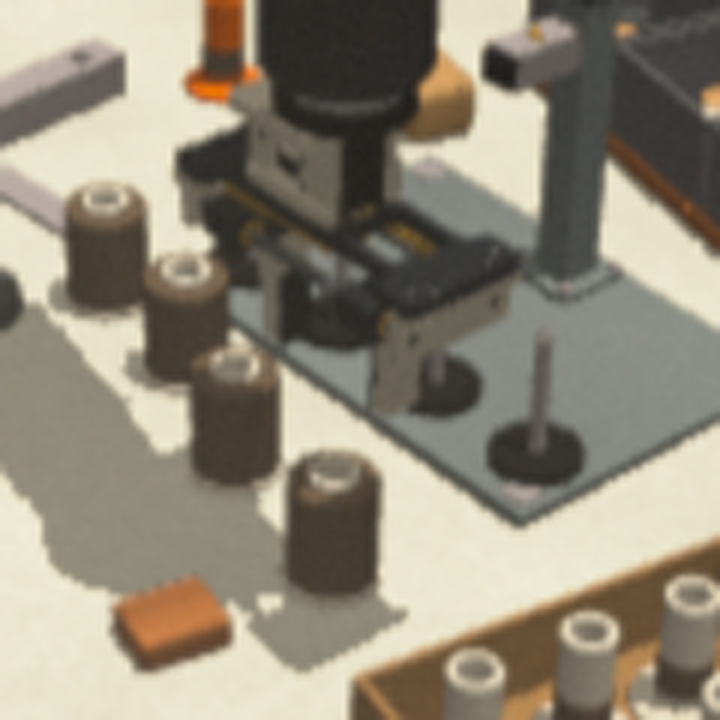

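View pics/s15b.png

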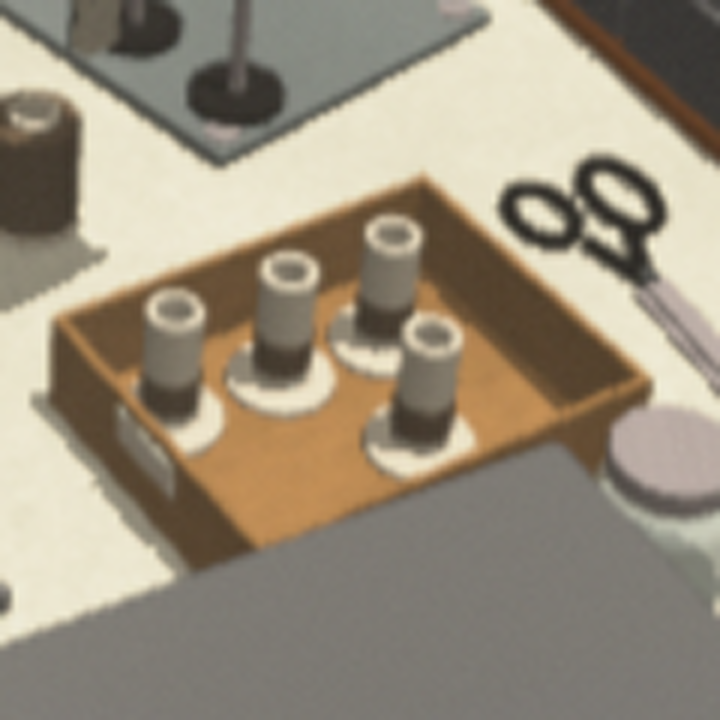

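View pics/t15.png

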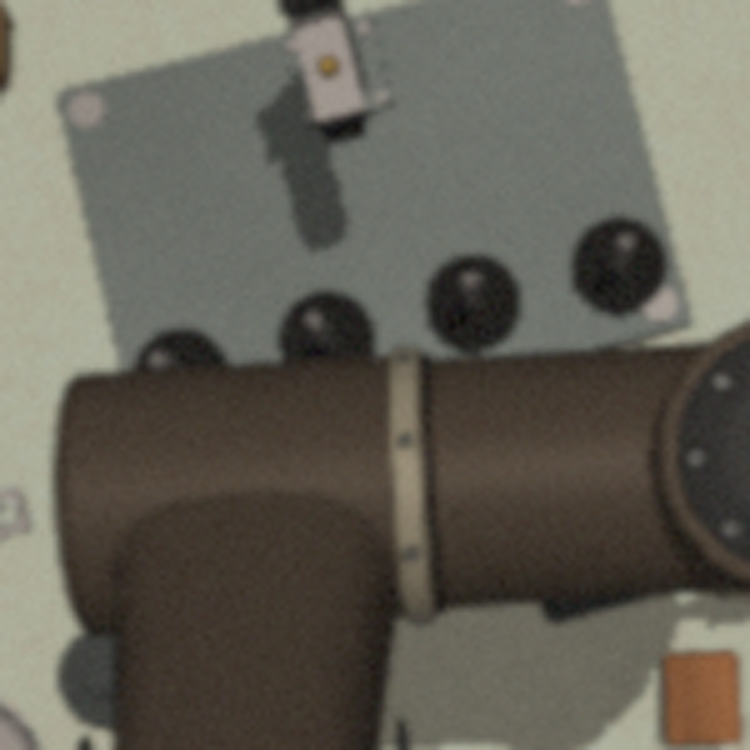

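The box holds four upright spools, and the fingers sit over the fourth full spool. I'll descend, grip and lift it.

```bash
python3 -m handwheel '{"gripper":[0.64,0.64,0.64,0.64,-1,-1,-1,-1,-1,-1,-1,-1],"travel":[[0,0,-0.1],[0,0,-0.2],[0,0,-0.22],[0,0,-0.22],[0,0,-0.22],[0,0,-0.22],[0,0,-0.22],[0,0,-0.22],[0,0,-0.12],[0,0,-0.02],[0,0,0.04],[0,0,0.04]],"spin":[0,0,0,0,0,0,0,0,0,0,0,0]}' 20
python3 - <<'E'
from h import *
G=cam("side"); s=arm.get_state(); print(s["force"],s["width"],s["eef_pos"]);crop(G,(320,210),60,6,"s16")
E
```

```text
t: 20.3
eef_pos: [0.4396, -0.1695, 0.188]
ee_rot: [1.28, 1.561, -0.051]
force: [0.9, 0.2, -1.4]
width: 0.0559
[-0.713   0.1229 -2.6547] 0.056124317630450955 [ 0.4381 -0.1692  0.1854]
```

View pics/s16.png

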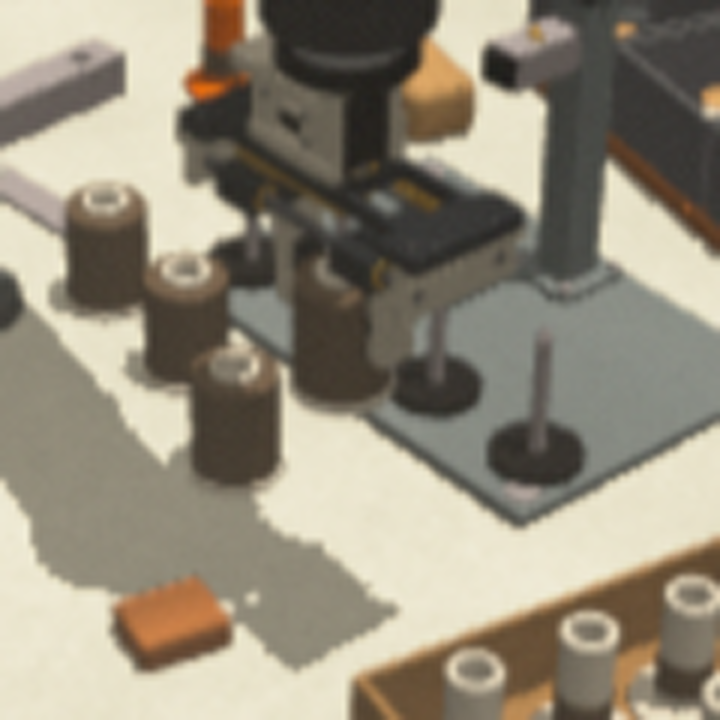

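```bash
python3 -m handwheel '{"gripper":[-1,-1,-1,-1,-1,-1],"travel":[[0.303,0.067,0],[0.303,0.067,0],[0.303,0.067,0],[0.303,0.067,0],[0.303,0.067,0],[0.303,0.067,0]],"spin":[0,0,0,0,0,0]}'
python3 - <<'E'
from h import *
G=cam("side"); F=cam("top");s=arm.get_state(); p=s["eef_pos"];print(s["force"],s["width"],p)
crop(G,(340,200),45,8,"s17");crop(F,(330,165),45,8,"t17")
b=p-[0,0,.054]
print("spool bottom side",(proj(G,b)-[295,155]+.5)*8, "pin4tip", (proj(G,[.589,-.1365,.108])-[295,155]+.5)*8,(proj(G,[.589,-.1365,.02])-[295,155]+.5)*8)
E
```

```text
t: 20.95
eef_pos: [0.5869, -0.1359, 0.1813]
ee_rot: [-1.887, 1.568, 3.064]
force: [0.1, -0.5, -1.3]
width: 0.0559
[-0.7531 -0.4921 -1.4736] 0.05594907964920464 [ 0.587  -0.1361  0.1824]
spool bottom side [444.9288 356.8167] pin4tip [446.5602 395.3779] [434.7219 558.6263]
```

View pics/s17.png

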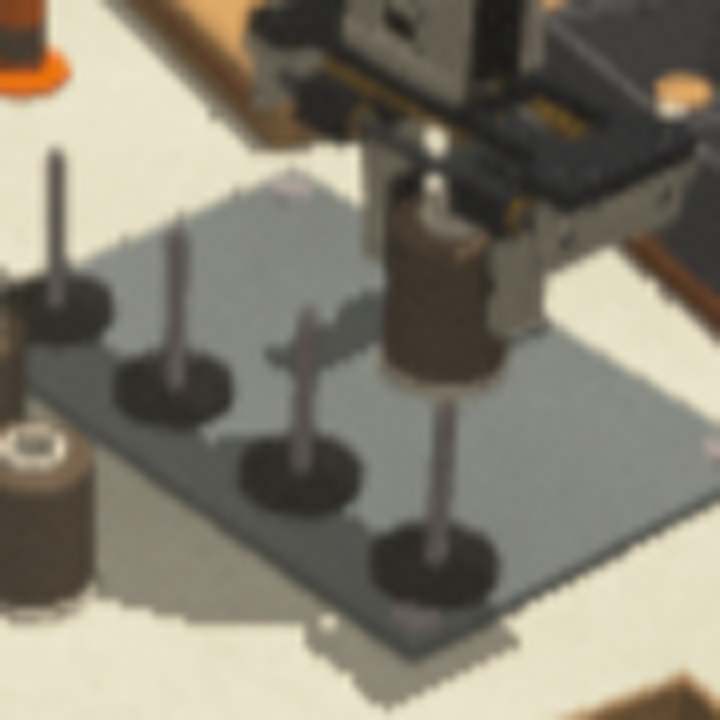

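View pics/t17.png

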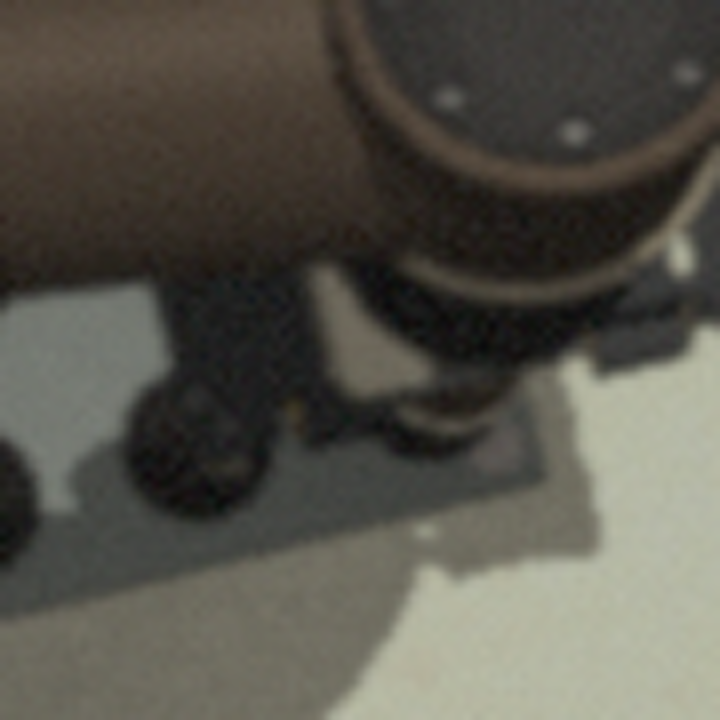

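In the side crop the spool's foot (444,357) lies where the arm model puts it. The seat (434,566) is about 2 mm towards -y of my estimate, so I'll shift slightly and lower.

```bash
python3 -m handwheel '{"gripper":[-1,-1,-1,-1,-1,-1,-1,-1],"travel":[[0.002,-0.004,0],[0.002,-0.004,-0.04],[0.002,-0.004,-0.08],[0.002,-0.004,-0.12],[0.002,-0.004,-0.16],[0.002,-0.004,-0.19],[0.002,-0.004,-0.208],[0.002,-0.004,-0.208]],"spin":[0,0,0,0,0,0,0,0]}'
python3 - <<'E'
from h import *
G=cam("side"); s=arm.get_state(); p=s["eef_pos"];print(s["force"],s["moment"],s["width"],p)
crop(G,(340,200),45,8,"s18")
E
```

```text
t: 21.85
eef_pos: [0.5885, -0.1381, 0.0778]
ee_rot: [-1.826, 1.569, 3.124]
force: [0.3, 0.9, -1.0]
width: 0.0561
[ 0.4223  0.131  -0.9687] [-0.0727 -0.0486 -0.0213] 0.055821809537313 [ 0.5892 -0.1381  0.0788]
```

View pics/s18.png

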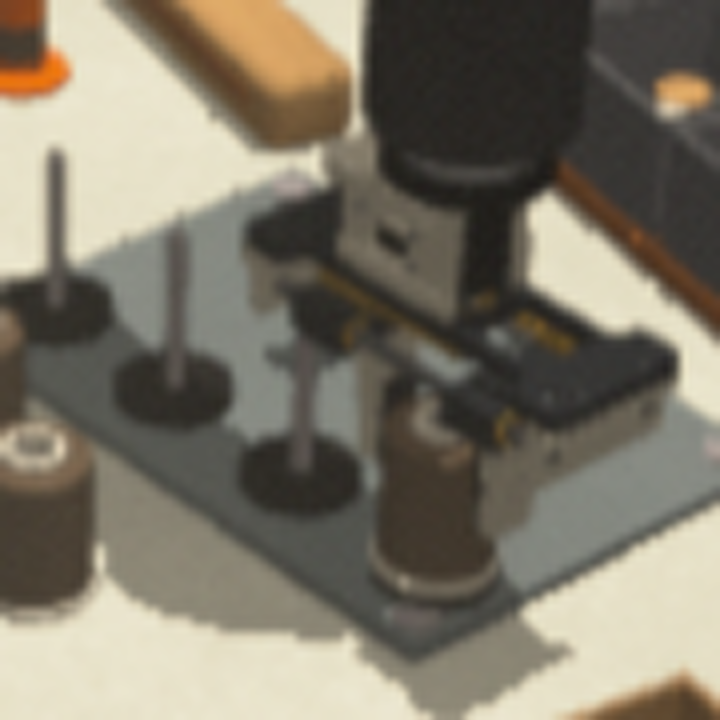

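Spool's on the pin with no contact force. I'll lower the last 3 mm, release, and go above the next full spool.

```bash
python3 -m handwheel '{"gripper":[-1,-1,0.45,0.45,0.5,0.6,0.64,0.64,0.64,0.64,0.64,0.64],"travel":[[0,0,-0.007],[0,0,-0.007],[0,0,-0.007],[0,0,-0.007],[0,0,0.08],[0,0,0.174],[-0.315,0.168,0.174],[-0.315,0.168,0.174],[-0.315,0.168,0.174],[-0.315,0.168,0.174],[-0.315,0.168,0.174],[-0.315,0.168,0.174]],"spin":[0,0,0,0,0,0,0,0,0,0,0,0]}'
python3 - <<'E'
from h import *
G=cam("side"); s=arm.get_state(); p=s["eef_pos"];print(s["force"],s["width"],p)
crop(G,(310,200),60,6,"s19")
f=lambda q:(proj(G,q)-[250,140]+.5)*6
print(f([.4305,-.0535,.076]),f([.4455,.05,.076]),f([.433,.148,.076]))
E
```

```text
t: 23.1
eef_pos: [0.4323, -0.0535, 0.1666]
ee_rot: [1.536, 1.568, 0.205]
force: [0.8, -0.0, 0.1]
width: 0.0725
[-0.0334  0.5516 -1.7278] 0.07213979935551883 [ 0.4328 -0.0537  0.1663]
[295.1979 423.7687] [246.2631 330.0787] [165.3894 258.3437]
```

View pics/s19.png

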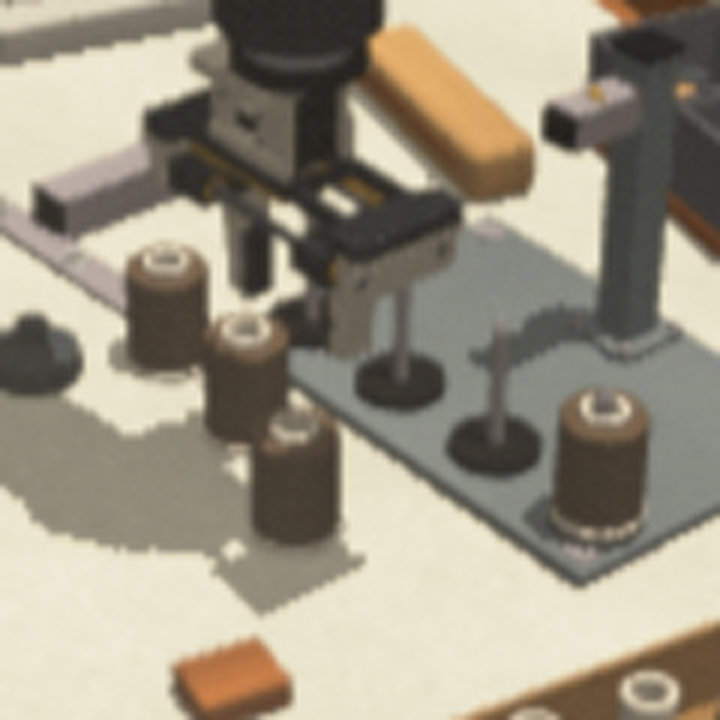

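Full spool 4 is seated on pin 4. The guide appears to have been knocked a little, so I'll re-measure it later. Next, full spool 3 goes to pin 3.

```bash
python3 -m handwheel '{"gripper":[0.64,0.64,0.64,0.64,-1,-1,-1,-1,-1,-1,-1,-1,-1,-1,-1,-1,-1],"travel":[[0,0,-0.1],[0,0,-0.2],[0,0,-0.225],[0,0,-0.225],[0,0,-0.225],[0,0,-0.225],[0,0,-0.225],[0,0,-0.225],[0,0,-0.12],[0,0,-0.02],[0,0,0.04],[0.269,0.006,0.04],[0.269,0.006,0.04],[0.269,0.006,0.04],[0.269,0.006,0.04],[0.269,0.006,0.04],[0.269,0.006,0.04]],"spin":[0,0,0,0,0,0,0,0,0,0,0,0,0,0,0,0,0]}' 20
python3 - <<'E'
from h import *
G=cam("side"); s=arm.get_state(); p=s["eef_pos"];print(s["force"],s["width"],p)
crop(G,(330,190),45,8,"s20")
f=lambda q:(proj(G,q)-[285,145]+.5)*8
print(f(p-[0,0,.054]),f([.567,-.0505,.108]),f([.567,-.0505,.02]))
E
```

```text
t: 24.85
eef_pos: [0.5654, -0.0509, 0.1855]
ee_rot: [-2.036, 1.57, 2.915]
force: [-0.2, -0.6, -1.0]
width: 0.055
[-0.228  -1.0241 -1.8937] 0.054617684982860855 [ 0.5654 -0.0509  0.1858]
[387.0346 345.3976] [387.6302 389.1022] [380.0125 549.5922]
```

View pics/s20.png

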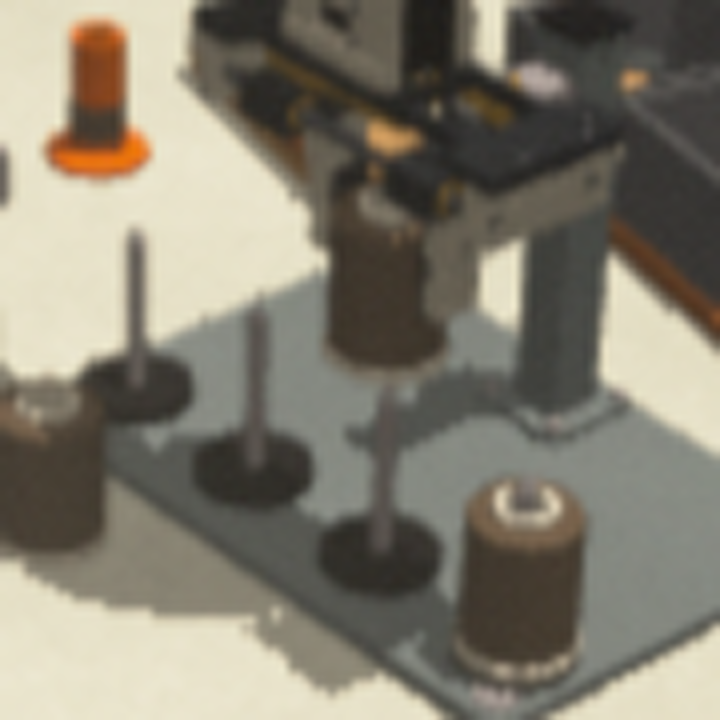

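Aligned over pin 3 (tip ~(388,388), foot centre ~(386,342)). I'll lower, release and move above full spool 2.

```bash
python3 -m handwheel '{"gripper":[-1,-1,-1,-1,-1,-1,-1,-1,0.45,0.45,0.5,0.6,0.64,0.64,0.64,0.64,0.64,0.64],"travel":[[0.003,0,-0.02],[0.003,0,-0.06],[0.003,0,-0.1],[0.003,0,-0.14],[0.003,0,-0.18],[0.003,0,-0.21],[0.003,0,-0.22],[0.003,0,-0.22],[0.003,0,-0.22],[0.003,0,-0.22],[0.003,0,-0.12],[0.003,0,-0.04],[-0.241,0.199,-0.04],[-0.241,0.199,-0.04],[-0.241,0.199,-0.04],[-0.241,0.199,-0.04],[-0.241,0.199,-0.04],[-0.241,0.199,-0.04]],"spin":[0,0,0,0,0,0,0,0,0,0,0,0,0,0,0,0,0,0]}'
python3 - <<'E'
from h import *
G=cam("side"); s=arm.get_state(); p=s["eef_pos"];print(s["force"],s["width"],p)
crop(G,(310,200),60,6,"s21")
f=lambda q:(proj(G,q)-[250,140]+.5)*6
print(f([.4455,.0485,.076]),f([.433,.146,.076]))
E
```

```text
t: 26.7
eef_pos: [0.4465, 0.0486, 0.1663]
ee_rot: [1.629, 1.569, 0.297]
force: [-0.3, 0.3, -0.2]
width: 0.0722
[ 0.535   0.0074 -0.9078] 0.07190916016379723 [0.4466 0.0484 0.166 ]
[247.264  331.2917] [166.6081 259.8422]
```

View pics/s21.png

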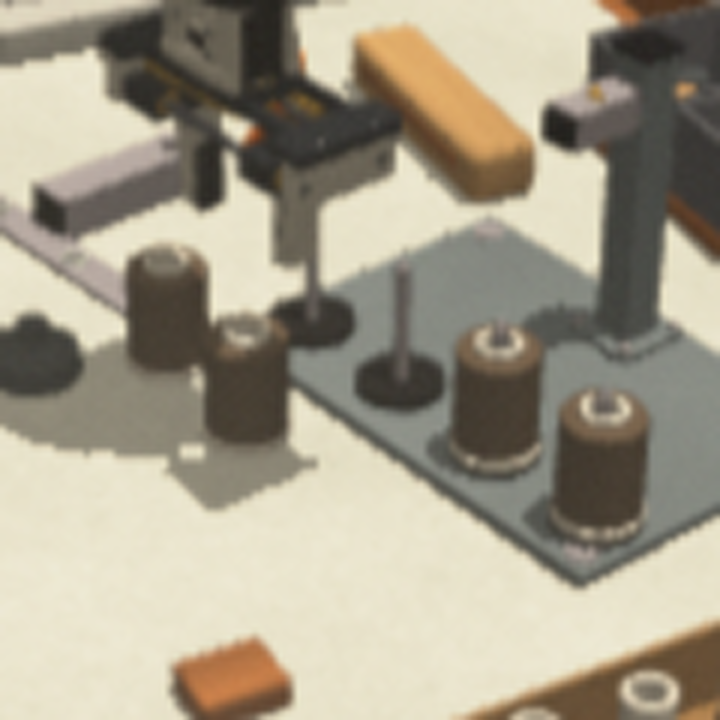

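Full spool 3 is seated. Next, full spool 2 goes to pin 2.

```bash
python3 -m handwheel '{"gripper":[0.64,0.64,0.64,0.64,-1,-1,-1,-1,-1,-1,-1,-1,-1,-1,-1,-1],"travel":[[0,0,-0.1],[0,0,-0.2],[0,0,-0.225],[0,0,-0.225],[0,0,-0.225],[0,0,-0.225],[0,0,-0.225],[0,0,-0.225],[0,0,-0.12],[0,0,-0.02],[0,0,0.04],[0.202,-0.023,0.04],[0.202,-0.023,0.04],[0.202,-0.023,0.04],[0.202,-0.023,0.04],[0.202,-0.023,0.04]],"spin":[0,0,0,0,0,0,0,0,0,0,0,0,0,0,0,0]}' 20
python3 - <<'E'
from h import *
G=cam("side"); s=arm.get_state(); p=s["eef_pos"];print(s["force"],s["width"],p)
crop(G,(315,180),45,8,"s22")
f=lambda q:(proj(G,q)-[270,135]+.5)*8
print(f(p-[0,0,.054]),f([.546,.037,.108]),f([.546,.037,.02]))
E
```

```text
t: 28.35
eef_pos: [0.546, 0.0369, 0.1853]
ee_rot: [-1.77, 1.57, -3.103]
force: [-0.8, 0.3, -1.7]
width: 0.0557
[ 0.1755 -0.3622 -1.3078] 0.05632206251231269 [0.5459 0.0371 0.1856]
[378.6861 342.3848] [377.9024 386.2242] [374.0033 543.9018]
```

View pics/s22.png

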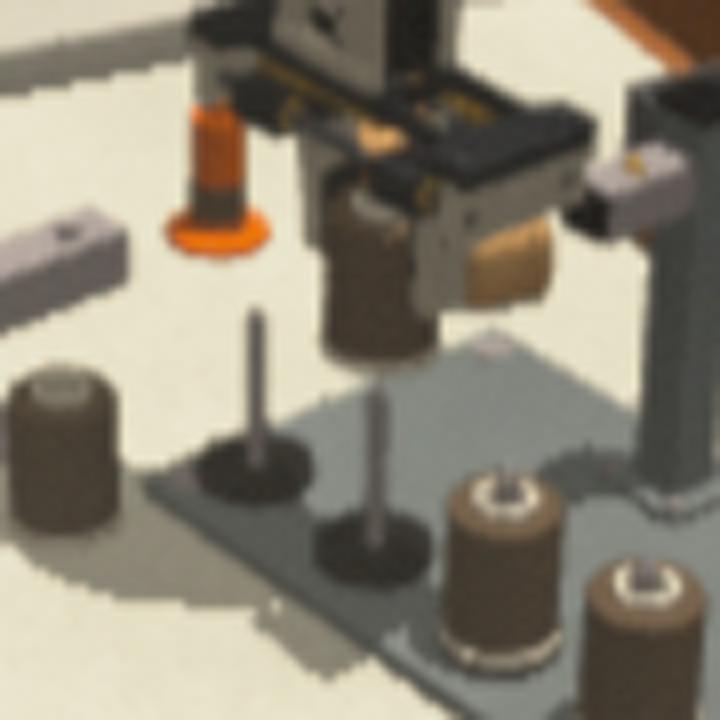

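```bash
python3 -m handwheel '{"gripper":[-1,-1,-1,-1,-1,-1,-1,-1,0.45,0.45,0.5,0.6,0.64,0.64,0.64,0.64,0.64,0.64],"travel":[[0,0,-0.02],[0,0,-0.06],[0,0,-0.1],[0,0,-0.14],[0,0,-0.18],[0,0,-0.21],[0,0,-0.22],[0,0,-0.22],[0,0,-0.22],[0,0,-0.22],[0,0,-0.12],[0,0,-0.04],[-0.226,0.22,-0.04],[-0.226,0.22,-0.04],[-0.226,0.22,-0.04],[-0.226,0.22,-0.04],[-0.226,0.22,-0.04],[-0.226,0.22,-0.04]],"spin":[0,0,0,0,0,0,0,0,0,0,0,0,0,0,0,0,0,0]}'
python3 - <<'E'
from h import *
G=cam("side"); s=arm.get_state(); p=s["eef_pos"];print(s["force"],s["width"],p)
crop(G,(300,190),60,6,"s23")
f=lambda q:(proj(G,q)-[240,130]+.5)*6
print(f([.433,.147,.076]))
E
```

```text
t: 30.2
eef_pos: [0.4345, 0.1473, 0.1662]
ee_rot: [1.886, 1.569, 0.555]
force: [-0.6, 0.3, -0.1]
width: 0.072
[-0.5401  0.1387 -0.1316] 0.07205551837354336 [0.4346 0.1469 0.1659]
[225.9985 319.0926]
```

View pics/s23.png

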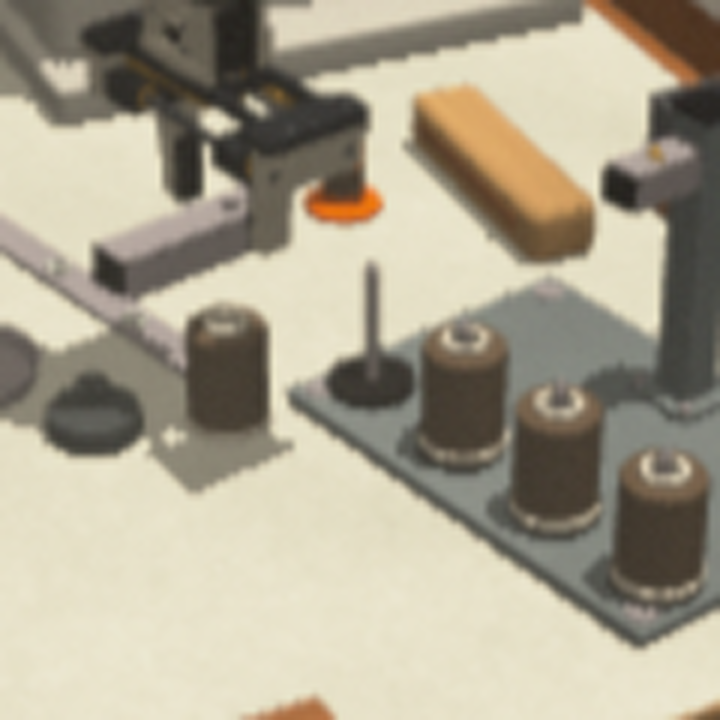

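Full spool 2 is seated on pin 2. Now the last one, full spool 1.

```bash
python3 -m handwheel '{"gripper":[0.64,0.64,0.64,0.64,-1,-1,-1,-1,-1,-1,-1,-1,-1,-1,-1,-1],"travel":[[0,0,-0.1],[0,0,-0.2],[0,0,-0.225],[0,0,-0.225],[0,0,-0.225],[0,0,-0.225],[0,0,-0.225],[0,0,-0.225],[0,0,-0.12],[0,0,-0.02],[0,0,0.04],[0.184,-0.045,0.04],[0.184,-0.045,0.04],[0.184,-0.045,0.04],[0.184,-0.045,0.04],[0.184,-0.045,0.04]],"spin":[0,0,0,0,0,0,0,0,0,0,0,0,0,0,0,0]}' 20
python3 - <<'E'
from h import *
G=cam("side"); s=arm.get_state(); p=s["eef_pos"];print(s["force"],s["width"],p)
crop(G,(300,180),45,8,"s24")
f=lambda q:(proj(G,q)-[255,135]+.5)*8
print(f(p-[0,0,.054]),f([.525,.1245,.108]),f([.525,.1245,.02]))
E
```

```text
t: 31.85
eef_pos: [0.525, 0.1244, 0.1854]
ee_rot: [-1.741, 1.57, -3.073]
force: [-0.5, 0.1, -1.5]
width: 0.056
[-0.2502 -0.2333 -0.5115] 0.0556174508242827 [0.525  0.1246 0.1856]
[376.3338 265.4179] [376.278  308.5232] [375.6607 463.425 ]
```

View pics/s24.png

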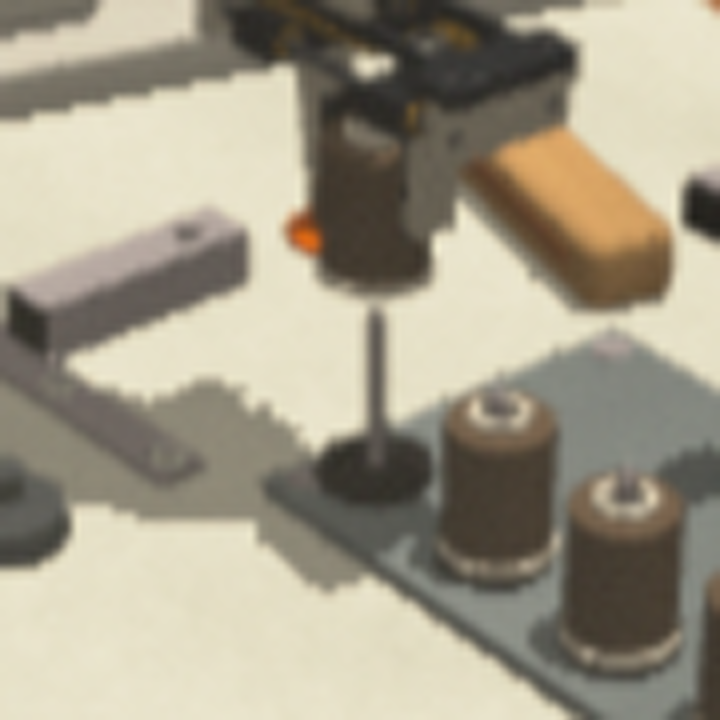

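```bash
python3 -m handwheel '{"gripper":[-1,-1,-1,-1,-1,-1,-1,-1,0.45,0.45,0.5,0.6,0.64,0.64,0.64,0.64,0.64,0.64],"travel":[[0,0,-0.02],[0,0,-0.06],[0,0,-0.1],[0,0,-0.14],[0,0,-0.18],[0,0,-0.21],[0,0,-0.22],[0,0,-0.22],[0,0,-0.22],[0,0,-0.22],[0,0,-0.12],[0,0,-0.02],[-0.1,-0.5,0.1],[-0.1,-0.5,0.1],[-0.1,-0.5,0.1],[-0.1,-0.5,0.1],[-0.1,-0.5,0.1],[-0.1,-0.5,0.1]],"spin":[0,0,0,0,0,0,0,0,0,0,0,0,0,0,0,0,0,0]}'
python3 - <<'E'
from h import *
G=cam("side","s25");F=cam("top","t25"); s=arm.get_state(); print(s["force"],s["width"],s["eef_pos"],s["t"])
crop(G,(300,180),60,6,"s25b");crop(F,(190,215),60,6,"t25b")
E
```

```text
t: 33.7
eef_pos: [0.4751, -0.1287, 0.2376]
ee_rot: [1.266, 1.568, -0.069]
force: [-0.3, 0.1, 1.0]
width: 0.0719
[-0.8362 -0.3877  0.027 ] 0.07205622605550371 [ 0.4757 -0.127   0.2366] 33.8
```

View pics/t25b.png

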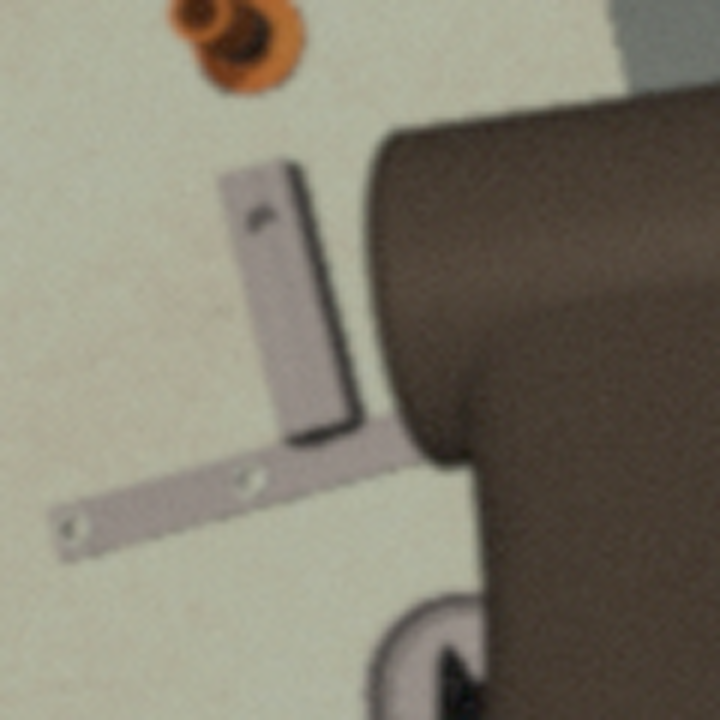

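View pics/s25b.png

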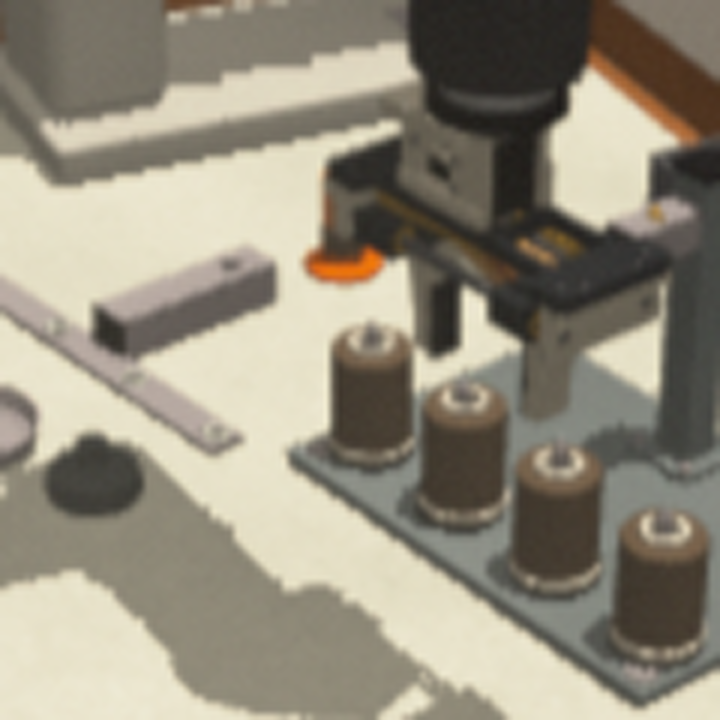

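View pics/t25.png

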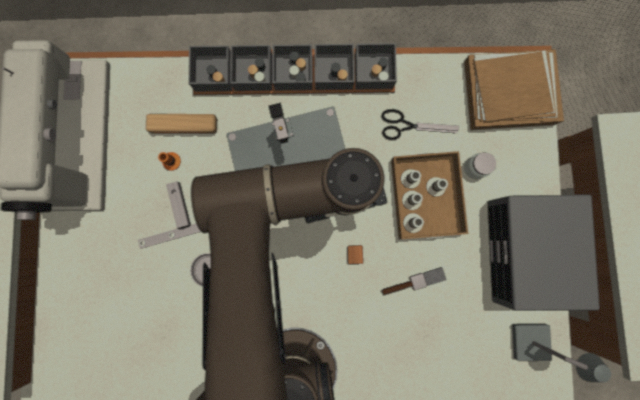

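All four full spools are seated on their pins and the box still holds four. Now I'll fit the guide's pose from its tube corners and hole.

Run:
```python
from h import *
Ft=cam("top");Fs=cam("side")
T=lambda p:(np.array(p)+.5)/6-.5+np.array([130,155])
S=lambda p:(np.array(p)+.5)/6-.5+np.array([240,120])
def w(p,x,y,z): c,s=np.cos(p[2]),np.sin(p[2]); return np.array([p[0]+c*x-s*y,p[1]+s*x+c*y,z])
top=[(Ft,T(a),b) for a,b in [((220,178),(.094,.017,.034)),((285,162),(.094,-.017,.034)),((283,437),(-.04,.017,.034)),((345,422),(-.04,-.017,.034)),((262,216),(.066,0,.034))]]
sid=[(Fs,S(a),b) for a,b in [((245,245),(.094,.017,.034)),((277,263),(.094,-.017,.034)),((93,306),(-.04,.017,.034)),((131,325),(-.04,-.017,.034)),((232,264),(.066,0,.034))]]
def res(p,s): return np.concatenate([proj(F,w(p,*b))-o for F,o,b in s])
for n,s in(("top",top),("side",sid),("both",top+sid)):
    o=least_squares(res,[.45,.37,.25],args=(s,)); print(n,o.x,np.degrees(o.x[2]),o.fun.reshape(-1,2).round(1).tolist())
for c,F in(("top",Ft),("side",Fs)):
    for l in("guide_grip","guide_mouth"):
        print(c,l,[(round(d["conf"],2),atz(F,d["at"],.017)[:2]) for d in spotter.tip_of(c,l)])
```

```text
top [0.4574 0.3373 0.2522] 14.450843563378179 [[-0.3, -0.4], [-0.0, -0.7], [-0.5, 0.3], [0.4, -0.2], [0.4, 0.9]]
side [0.4579 0.3303 0.2995] 17.161601712878007 [[0.1, -0.2], [-0.1, -0.3], [0.7, 0.1], [-0.5, 0.1], [-0.2, 0.3]]
both [0.4579 0.3362 0.2621] 15.014469131053964 [[-0.3, -0.4], [0.0, -0.8], [0.0, 0.2], [0.9, -0.4], [0.6, 0.8], [0.2, -0.5], [-0.2, -0.5], [0.1, -0.7], [-1.4, -0.7], [-0.4, -0.2]]
top guide_grip [(0.44, array([0.2969, 0.2548])), (0.23, array([0.7327, 0.3344]))]
top guide_mouth [(0.98, array([0.546 , 0.3692])), (0.54, array([0.2965, 0.2437])), (0.4, array([ 0.3371, -0.1659]))]
side guide_grip [(0.93, array([0.4546, 0.343 ])), (0.24, array([ 0.4385, -0.3434]))]
side guide_mouth [(0.83, array([0.5484, 0.3506]))]
```

```bash
python3 -m handwheel '{"gripper":[0.4,0.4,0.4,0.4,0.4,0.4,0.4,0.4,0.4,0.4,0.4,0.4,0.4,0.4,0.4],"travel":[[-0.037,0.924,0],[-0.037,0.924,0],[-0.037,0.924,0],[-0.037,0.924,0],[-0.037,0.924,0],[-0.037,0.924,0],[-0.037,0.924,0],[-0.037,0.924,0],[-0.037,0.924,0],[-0.037,0.924,0],[-0.037,0.924,-0.1],[-0.037,0.924,-0.2],[-0.037,0.924,-0.26],[-0.037,0.924,-0.26],[-0.037,0.924,-0.26]],"spin":[0,0,0,0,0,0,0,0,0,0,0,0,0,0,0]}' 30
python3 - <<'E'
from h import *
G=cam("side"); s=arm.get_state(); p=s["eef_pos"];print(s["width"],p)
crop(G,(275,165),45,8,"s26")
f=lambda q:(proj(G,q)-[230,120]+.5)*8
R=Ro.from_euler("xyz",s["ee_rot"]).as_matrix();print("jaw deg",np.degrees(np.arctan2(R[1,2],R[0,2])))
print(f([p[0],p[1],.034]),f(p-[0,0,.019]))
E
```

```text
t: 35.6
eef_pos: [0.4574, 0.3372, 0.106]
ee_rot: [-0.24, 1.57, -1.571]
force: [0.5, -0.2, 1.0]
width: 0.0615
0.06158612829820626 [0.458  0.3378 0.1071]
jaw deg -76.28804314402177
[286.1938 389.525 ] [282.1392 298.2613]
```

View pics/s26.png

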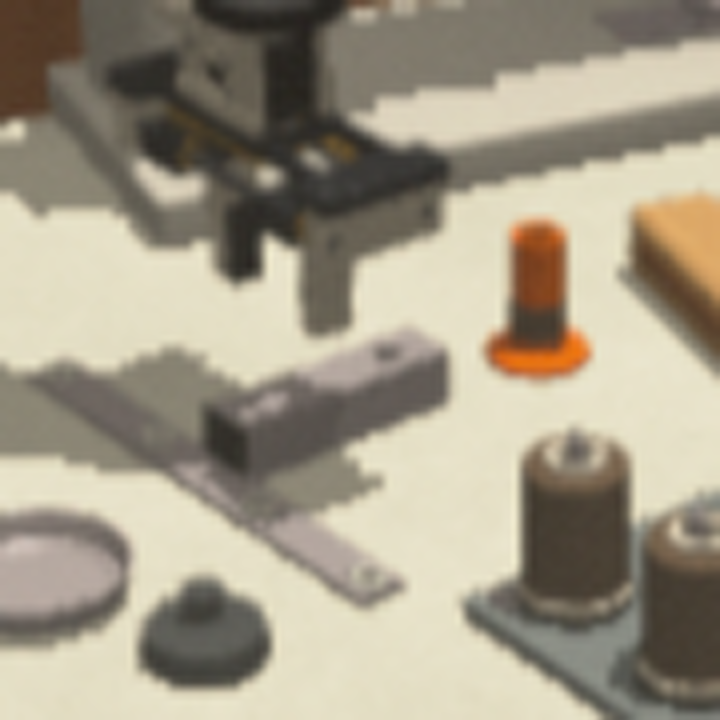

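The TCP projects to (286,390), on the tube's centreline at the balance point. I'll descend and grip.

```bash
python3 -m handwheel '{"gripper":[0.4,0.4,0.4,0.4,-1,-1,-1,-1,-1,-1],"travel":[[0,0,-0.08],[0,0,-0.15],[0,0,-0.165],[0,0,-0.165],[0,0,-0.165],[0,0,-0.165],[0,0,-0.165],[0,0,-0.165],[0,0,-0.165],[0,0,-0.165]],"spin":[0,0,0,0,0,0,0,0,0,0]}' 40
python3 - <<'E'
from h import *
G=cam("side"); s=arm.get_state(); p=s["eef_pos"];print(s["width"],p,s["force"],s["moment"])
crop(G,(275,165),45,8,"s27")
E
```

```text
t: 36.65
eef_pos: [0.4578, 0.3371, 0.024]
ee_rot: [2.08, 1.569, 0.749]
force: [-1.7, -0.2, 7.7]
width: 0.0336
0.034008774351689176 [0.4577 0.3371 0.024 ] [-1.0931 -0.7942  6.916 ] [-0.2089  0.5812  0.2194]
```

View pics/s27.png

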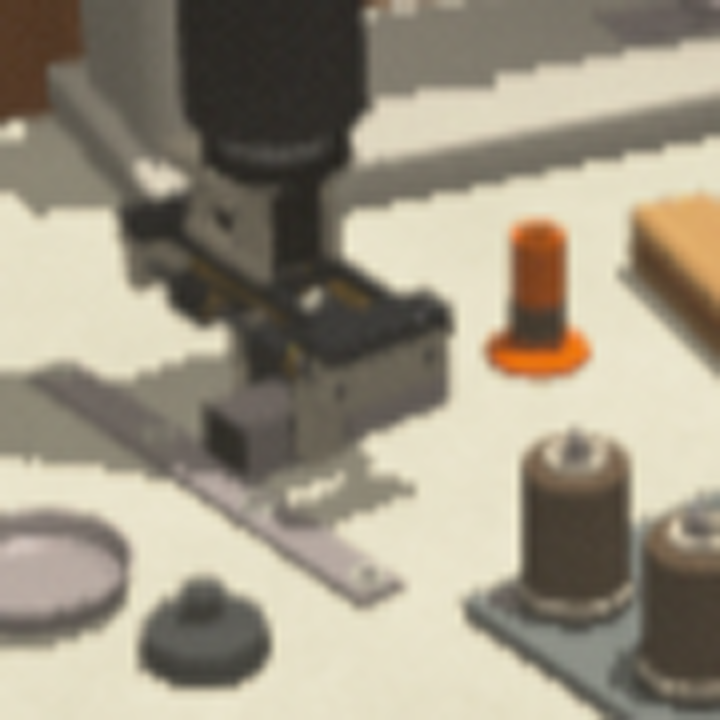

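```bash
python3 -m handwheel '{"gripper":[-1,-1,-1,-1,-1,-1,-1,-1,-1,-1,-1,-1,-1,-1],"travel":[[0,0,0.06],[0,0,0.14],[0,0,0.24],[0,0,0.34],[0,0,0.35],[0.087,-0.714,0.35],[0.087,-0.714,0.35],[0.087,-0.714,0.35],[0.087,-0.714,0.35],[0.087,-0.714,0.35],[0.087,-0.714,0.35],[0.087,-0.714,0.35],[0.087,-0.714,0.35],[0.087,-0.714,0.35]],"spin":[0,0,0,0,0,0,0,0,0,0,0,0,0,0]}' 50
python3 - <<'E'
from h import *
G=cam("side","s28");F=cam("top","t28"); s=arm.get_state(); p=s["eef_pos"];print(s["width"],p,s["force"],s["moment"])
R=Ro.from_euler("xyz",s["ee_rot"]).as_matrix();print(R)
crop(G,(330,160),45,8,"s28b");crop(F,(285,140),45,8,"t28b")
E
```

```text
t: 38.1
eef_pos: [0.5003, -0.0223, 0.1974]
ee_rot: [-1.714, 1.569, -3.05]
force: [1.0, -0.6, -3.0]
width: 0.034
0.03347577250649618 [ 0.5006 -0.0203  0.1976] [-0.5512  0.7088 -2.8661] [-0.0091 -0.0185 -0.0033]
[[-0.0007  0.972   0.235 ]
 [ 0.0001  0.235  -0.972 ]
 [-1.     -0.0007 -0.0003]]
```

View pics/s28b.png

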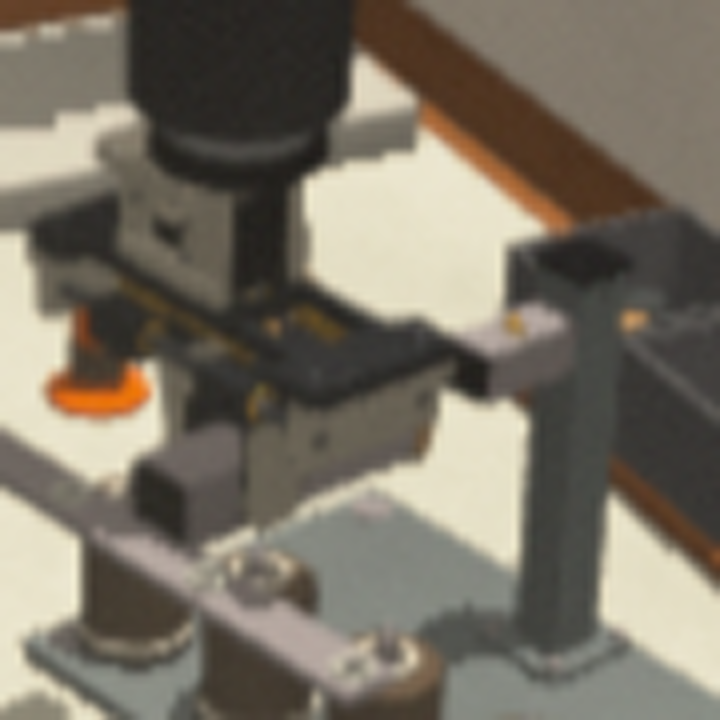

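View pics/t28b.png

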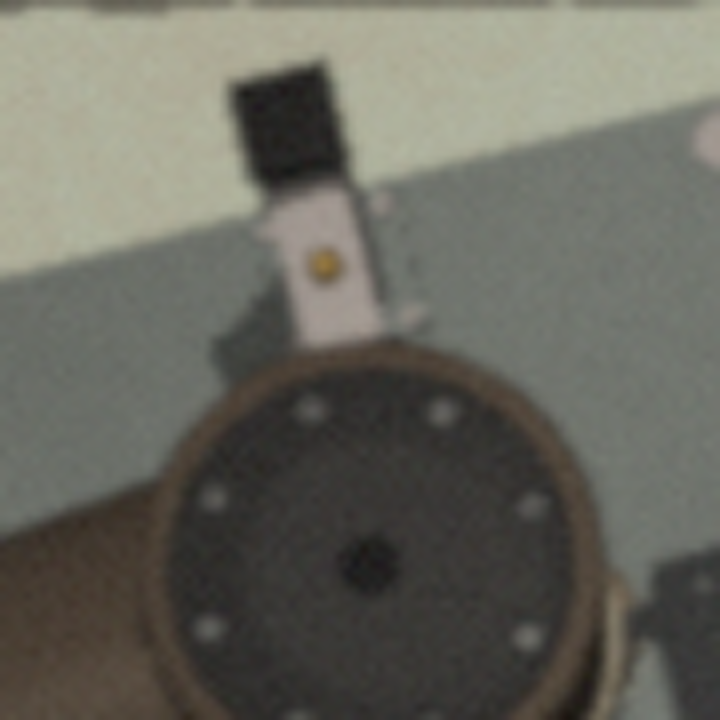

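In the side crop the tube is held level, with its mouth ~(430,440) short of the stub's tip (475,368). I'll overlay the model to get the precise offset.

```bash
cat >> h.py <<'E'
def overlay(F,segs,c,r,s,name):
    u0,v0=int(c[0])-r,int(c[1])-r
    im=cv2.resize(F["pixels"][v0:v0+2*r,u0:u0+2*r],None,fx=s,fy=s,interpolation=cv2.INTER_CUBIC)
    for a,b,col in segs:
        q=[tuple(np.round(((proj(F,x)-[u0,v0]+.5)*s-.5)).astype(int).tolist()) for x in(a,b)]
        cv2.line(im,q[0],q[1],col,1,cv2.LINE_AA)
    cv2.imwrite(f"pics/{name}.png",im)
def boxsegs(o,yaw,x0,x1,hy,hz,col):
    c,s=np.cos(yaw),np.sin(yaw); P=lambda x,y,z:np.array([o[0]+c*x-s*y,o[1]+s*x+c*y,o[2]+z])
    S=[]
    for y in(-hy,hy):
        for z in(-hz,hz): S.append((P(x0,y,z),P(x1,y,z),col))
    for x in(x0,x1):
        for t in(-1,1): S.append((P(x,-hy,t*hz),P(x,hy,t*hz),col)); S.append((P(x,t*hy,-hz),P(x,t*hy,hz),col))
    return S
E
python3 - <<'E'
from h import *
G=cam("side"); s=arm.get_state(); p=s["eef_pos"]; print(p)
g=p-[0,0,.007]
root=np.array([.6936,.0255,.19])
segs=boxsegs(g,.2372,-.04,.094,.017,.017,(0,255,0))+boxsegs(root,.2378,-.064,0,.013,.013,(0,0,255))
overlay(G,segs,(335,165),30,12,"s29")
E
```

```text
[ 0.5007 -0.0197  0.1977]
```

View pics/s29.png

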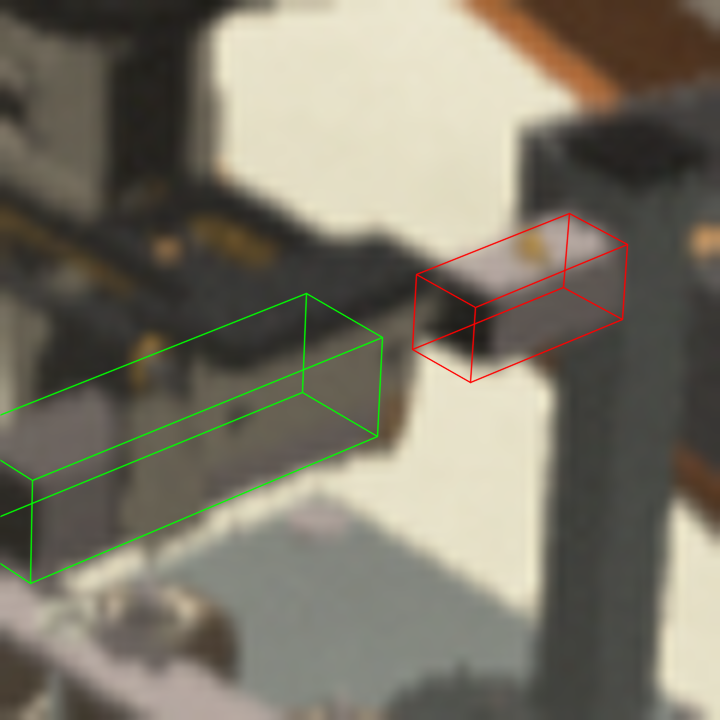

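Run:
```python
from h import *
G=cam("side"); s=arm.get_state(); p=s["eef_pos"]; print(p)
root=np.array([.6936,.0255,.19])
segs=boxsegs(root,.2378,-.055,0,.013,.013,(0,0,255))
overlay(G,segs,(346,158),15,24,"s30"); overlay(G,[],(346,158),15,24,"s30r")
a=cv2.imread("pics/s30.png")
b=cv2.imread("pics/s30r.png"); cv2.imwrite("pics/s30c.png",cv2.resize(np.hstack([a,b]),(800,400)))
g=p-[0,0,.007]
overlay(G,boxsegs(g,.2372,-.04,.094,.017,.017,(0,255,0)),(318,176),15,24,"s31"); overlay(G,[],(318,176),15,24,"s31r")
cv2.imwrite("pics/s31c.png",cv2.resize(np.hstack([cv2.imread("pics/s31.png"),cv2.imread("pics/s31r.png")]),(800,400)))
```

```text
[ 0.5008 -0.0194  0.1978]
```

View pics/s30c.png

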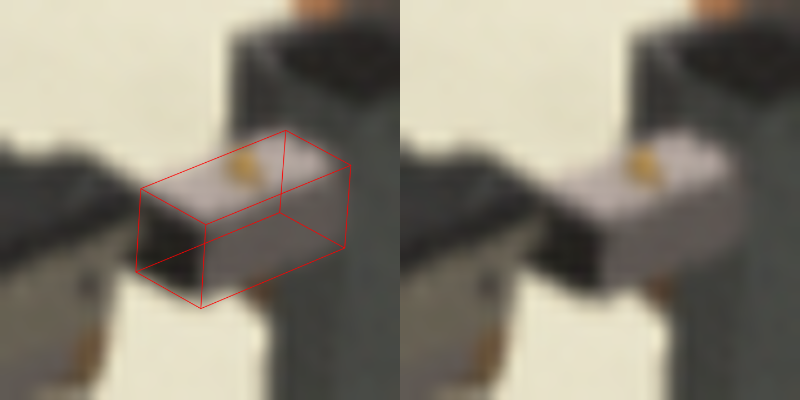

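View pics/s31c.png

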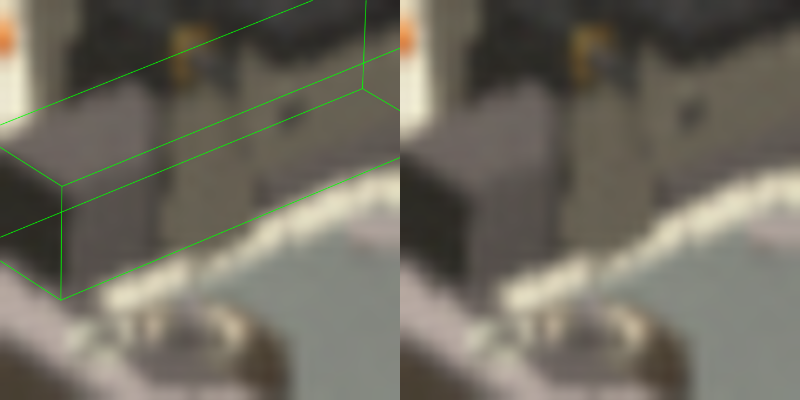

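```bash
python3 -m handwheel '{"gripper":[-1,-1,-1],"travel":[[0.03,0.007,0],[0.055,0.0125,0],[0.055,0.0125,0]],"spin":[0,0,0]}' 50
python3 - <<'E'
from h import *
G=cam("side"); s=arm.get_state(); p=s["eef_pos"]; print(p,s["force"],s["moment"])
g=p-[0,0,.007]
overlay(G,[],(340,165),20,18,"a");overlay(G,boxsegs(g,.2372,-.04,.094,.017,.017,(0,255,0))+boxsegs([.6936,.0265,.19],.2378,-.055,0,.013,.013,(0,0,255)),(340,165),20,18,"b")
cv2.imwrite("pics/s32.png",cv2.resize(np.hstack([cv2.imread("pics/a.png"),cv2.imread("pics/b.png")]),(800,400),interpolation=cv2.INTER_AREA))
F=cam("top"); crop(F,(285,130),40,9,"t32")
E
```

```text
t: 38.6
eef_pos: [0.5305, -0.0128, 0.1979]
ee_rot: [1.054, 1.57, -0.277]
force: [-0.4, -0.3, -2.5]
width: 0.0337
[ 0.5294 -0.0132  0.1976] [ 0.0412 -0.5981 -2.6042] [-0.0742  0.0294  0.0123]
```

View pics/s32.png

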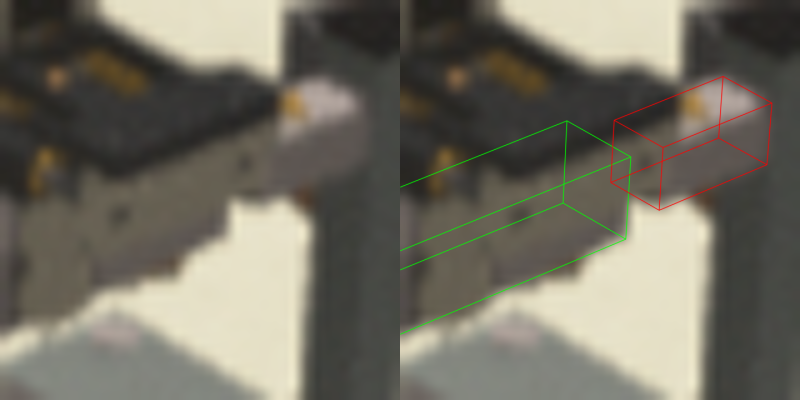

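View pics/t32.png

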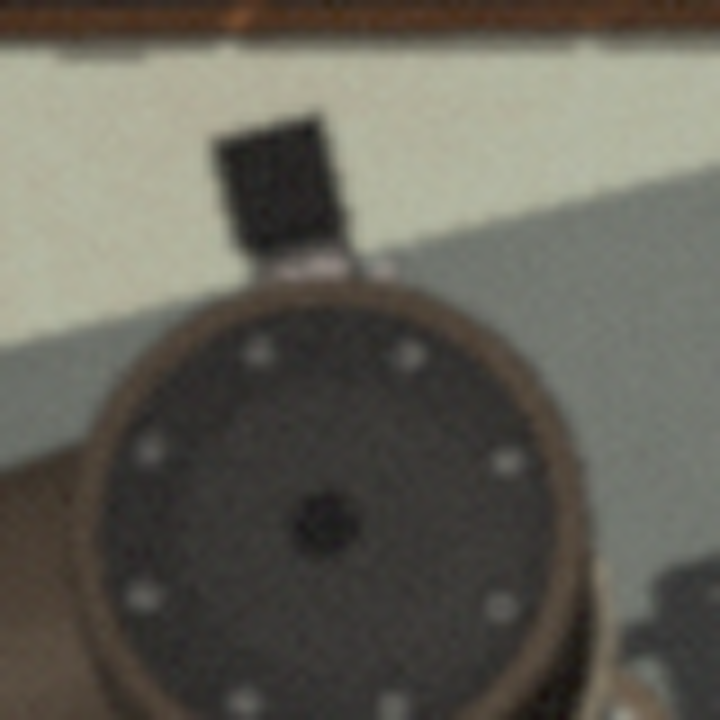

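The modelled mouth corner agrees with the picture, 10 mm short of the stub tip. I'll advance in small steps and watch the forces.

```bash
python3 -m handwheel '{"gripper":[-1,-1,-1,-1,-1],"travel":[[0.01,0.0024,0],[0.019,0.0046,0],[0.027,0.0066,0],[0.027,0.0066,0],[0.027,0.0066,0]],"spin":[0,0,0,0,0]}' 50
python3 - <<'E'
from h import *
s=arm.get_state(); p=s["eef_pos"]; print(p,s["force"],s["moment"])
E
python3 -m handwheel '{"gripper":[-1,-1,-1,-1,-1],"travel":[[0.01,0.0024,0],[0.019,0.0046,0],[0.019,0.0046,0],[0.019,0.0046,0],[0.019,0.0046,0]],"spin":[0,0,0,0,0]}' 50
python3 - <<'E'
from h import *
s=arm.get_state(); p=s["eef_pos"]; print(p,s["force"],s["moment"])
d=p-[.6936,.0265,.197]; print(d@[.9718,.2357,0]+.094,d@[-.2357,.9718,0])
E
```

```text
t: 39.2
eef_pos: [0.5418, -0.0109, 0.198]
ee_rot: [-1.594, 1.571, -2.927]
force: [-0.0, -0.2, -2.3]
width: 0.0338
[ 0.5418 -0.0109  0.198 ] [-0.0224 -0.2283 -2.3179] [-0.006  -0.0442 -0.0232]
t: 39.7
eef_pos: [0.5515, -0.0083, 0.1981]
ee_rot: [1.948, 1.57, 0.615]
force: [1.2, 1.5, -2.5]
width: 0.0335
[ 0.5515 -0.0083  0.1981] [ 1.2313  1.5151 -2.4891] [ 0.6247 -0.1707  0.1437]
-0.05229506807766274 -0.0003707031415199067
```

Entered 12 mm over the tip with light contact (1.5 N towards +y), so I'll shift 1 mm sideways and go on.

```bash
python3 -m handwheel '{"gripper":[-1,-1,-1,-1,-1],"travel":[[0,0.002,0],[0.009,0.0042,0],[0.019,0.0066,0],[0.019,0.0066,0],[0.019,0.0066,0]],"spin":[0,0,0,0,0]}' 50
python3 - <<'E'
from h import *
s=arm.get_state(); p=s["eef_pos"]; print(p,s["force"],s["moment"])
d=p-[.6936,.0265,.197]; print(d@[.9718,.2357,0]+.094,d@[-.2357,.9718,0])
G=cam("side"); crop(G,(340,165),22,16,"s33")
E
```

```text
t: 40.2
eef_pos: [0.5609, -0.0053, 0.1978]
ee_rot: [-1.482, 1.57, -2.815]
force: [-0.1, -0.4, -2.3]
width: 0.0341
[ 0.5609 -0.0053  0.1978] [-0.087  -0.3861 -2.346 ] [-0.0067 -0.0083 -0.0069]
-0.042439122900027576 0.0003850436628161768
```

View pics/s33.png

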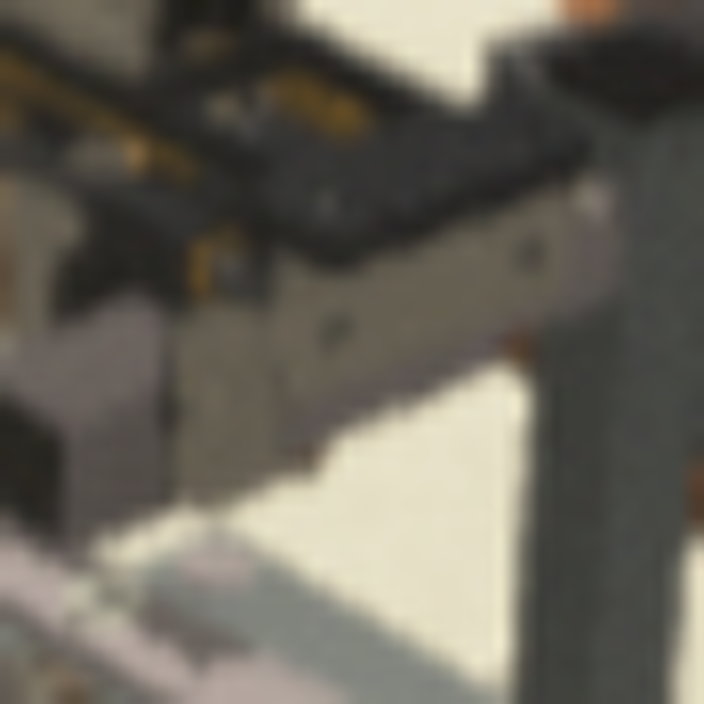

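It's free on the stub (21 mm on, zero contact force). Continuing past the button.

```bash
python3 -m handwheel '{"gripper":[-1,-1,-1,-1,-1,-1,-1],"travel":[[0.01,0.0024,0],[0.02,0.0047,0],[0.03,0.0071,0],[0.04,0.0094,0],[0.05,0.0118,0],[0.058,0.0139,0],[0.058,0.0139,0]],"spin":[0,0,0,0,0,0,0]}' 60
python3 - <<'E'
from h import *
s=arm.get_state(); p=s["eef_pos"]; print(p,s["force"],s["moment"])
d=p-[.6936,.0265,.197]; print(d@[.9718,.2357,0]+.094,d@[-.2357,.9718,0])
E
```

```text
t: 40.95
eef_pos: [0.591, 0.0022, 0.1981]
ee_rot: [1.651, 1.569, 0.318]
force: [0.4, 3.8, -0.4]
width: 0.0335
[0.591  0.0022 0.1981] [ 0.3881  3.7512 -0.417 ] [ 0.9143 -0.4381  0.1431]
-0.011469290443625407 0.0005890410145451887
```

```bash
python3 -m handwheel '{"gripper":[-1,-1,-1,-1,-1],"travel":[[0,0.0016,0],[0.006,0.003,0],[0.012,0.0044,0],[0.016,0.0054,0],[0.016,0.0054,0]],"spin":[0,0,0,0,0]}' 60
python3 - <<'E'
from h import *
s=arm.get_state(); p=s["eef_pos"]; print(p,s["force"],s["moment"])
d=p-[.6936,.0265,.197]; print(d@[.9718,.2357,0]+.094,d@[-.2357,.9718,0])
G=cam("side"); crop(G,(340,165),22,16,"s34")
E
```

```text
t: 41.45
eef_pos: [0.5988, 0.0046, 0.1981]
ee_rot: [1.516, 1.569, 0.183]
force: [2.4, -0.0, -0.6]
width: 0.0335
[0.5988 0.0046 0.1981] [ 2.3932 -0.0156 -0.6352] [ 0.1232 -1.1653 -0.0462]
-0.0033116751744882017 0.0010911259651842722
```

View pics/s34.png

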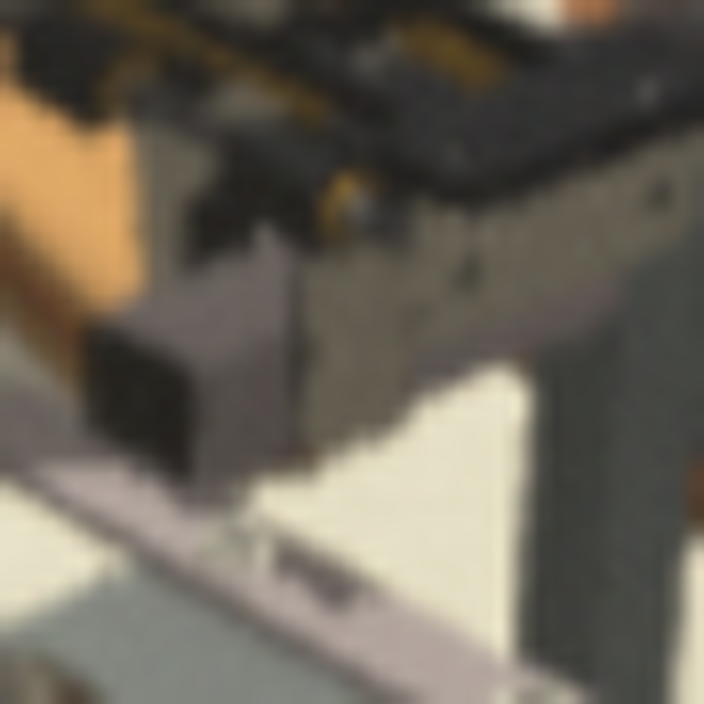

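```bash
python3 -m handwheel '{"gripper":[-1,-1,-1],"travel":[[0.003,0.0007,0],[0.005,0.0012,0],[0.005,0.0012,0]],"spin":[0,0,0]}' 60
python3 - <<'E'
from h import *
s=arm.get_state(); p=s["eef_pos"]; print(p,s["force"],s["moment"])
d=p-[.6936,.0265,.197]; print(d@[.9718,.2357,0]+.094,d@[-.2357,.9718,0])
E
python3 -m handwheel '{"gripper":[-1,-1,-1],"travel":[[0.003,0.0007,0],[0.005,0.0012,0],[0.005,0.0012,0]],"spin":[0,0,0]}' 60
python3 - <<'E'
from h import *
s=arm.get_state(); p=s["eef_pos"]; print(p,s["force"],s["moment"])
d=p-[.6936,.0265,.197]; print(d@[.9718,.2357,0]+.094,d@[-.2357,.9718,0])
E
```

```text
t: 41.8
eef_pos: [0.5999, 0.0049, 0.1976]
ee_rot: [-1.631, 1.57, -2.964]
force: [-0.4, 0.2, -3.3]
width: 0.0337
[0.5999 0.0049 0.1976] [-0.3653  0.2484 -3.3102] [-0.0002 -0.1217 -0.0281]
-0.002095789432532094 0.001126197955462127
t: 42.1
eef_pos: [0.6029, 0.0056, 0.1979]
ee_rot: [-1.556, 1.57, -2.889]
force: [-0.3, -0.0, -2.8]
width: 0.034
[0.6029 0.0056 0.1979] [-0.2993 -0.0154 -2.806 ] [-0.0331 -0.0121  0.026 ]
0.0008937147527837835 0.0010714053244476212
```

The spring load has vanished, so the button has popped. I'll nudge until the mouth touches the mast.

```bash
python3 -m handwheel '{"gripper":[-1,-1,-1],"travel":[[0.002,0.0005,0],[0.003,0.0007,0],[0.003,0.0007,0]],"spin":[0,0,0]}' 60
python3 - <<'E'
from h import *
s=arm.get_state(); p=s["eef_pos"]; print(p,s["force"],s["moment"])
d=p-[.6936,.0265,.197]; print(d@[.9718,.2357,0]+.094,d@[-.2357,.9718,0])
G=cam("side"); crop(G,(345,160),22,16,"s35")
E
```

```text
t: 42.4
eef_pos: [0.6034, 0.0057, 0.1978]
ee_rot: [-1.628, 1.569, -2.961]
force: [-5.1, -0.2, -0.7]
width: 0.0338
[0.6034 0.0057 0.1978] [-5.1344 -0.2214 -0.7128] [-0.2568  1.7072 -0.0049]
0.0014929713462381589 0.0010793051583755156
```

View pics/s35.png

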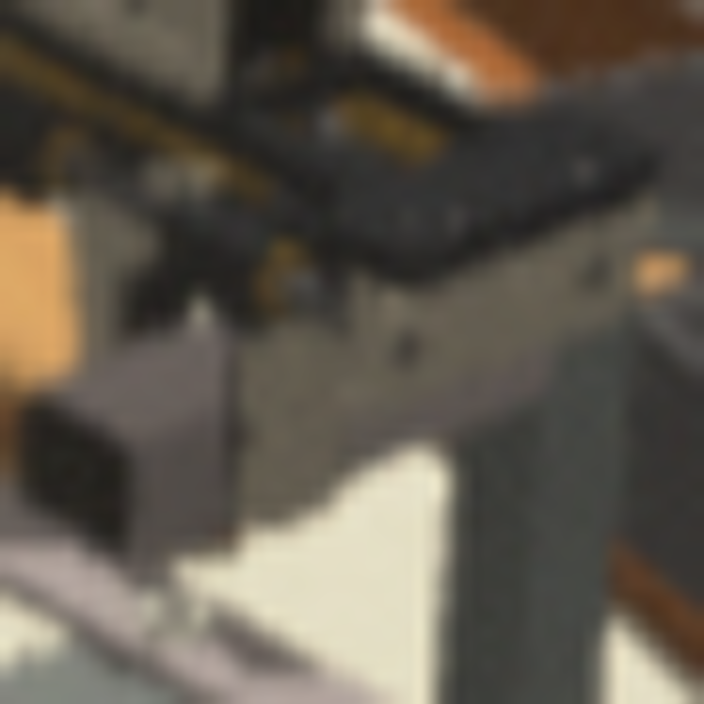

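5 N of contact against the mast means it's fully home. Release, rise, back away and inspect.

```bash
python3 -m handwheel '{"gripper":[0.3,0.3,0.3,0.3,0.3,0.3,0.3,0.3,0.3,0.3,0.3,0.3,0.3,0.3,0.3,0.3,0.3],"travel":[[0,0,0],[0,0,0],[0,0,0],[0,0,0],[0,0,0.08],[0,0,0.18],[0,0,0.28],[-0.3,0.7,0.28],[-0.3,0.7,0.28],[-0.3,0.7,0.28],[-0.3,0.7,0.28],[-0.3,0.7,0.28],[-0.3,0.7,0.28],[-0.3,0.7,0.28],[-0.3,0.7,0.28],[-0.3,0.7,0.28],[-0.3,0.7,0.28]],"spin":[0,0,0,0,0,0,0,0,0,0,0,0,0,0,0,0,0]}' 20
python3 - <<'E'
from h import *
G=cam("side","s36");F=cam("top","t36"); s=arm.get_state(); print(s["width"],s["eef_pos"],s["force"])
crop(G,(335,190),50,8,"s36b");crop(F,(300,150),50,8,"t36b");overlay(G,[],(370,270),45,8,"s36c")
f=lambda F,q:proj(F,q).round(1)
print(f(G,[.6936,.0265,.207]),[(c,l,[(round(d["conf"],2),atz(X,d["at"],.19)[:2]) for d in spotter.tip_of(c,l)]) for c,X in(("top",F),("side",G)) for l in("guide_mouth","stub_root")])
E
```

```text
t: 44.15
eef_pos: [0.454, 0.3567, 0.338]
ee_rot: [0.035, 1.571, -1.295]
force: [-0.0, -0.3, -0.6]
width: 0.0568
0.05685161473084938 [0.4546 0.3555 0.3382] [-0.498   0.1885  0.9292]
[354.3 152.5] [('top', 'guide_mouth', [(0.75, array([0.6849, 0.0323])), (0.43, array([ 0.5086, -0.3779])), (0.39, array([ 0.423 , -0.3203])), (0.35, array([0.3084, 0.2094]))]), ('top', 'stub_root', [(0.8, array([0.6978, 0.0263])), (0.4, array([0.3542, 0.1363]))]), ('side', 'guide_mouth', [(0.65, array([0.7107, 0.0356])), (0.28, array([ 0.4821, -0.2982]))]), ('side', 'stub_root', [(0.9, array([0.7062, 0.018 ]))])]
```

View pics/s36b.png

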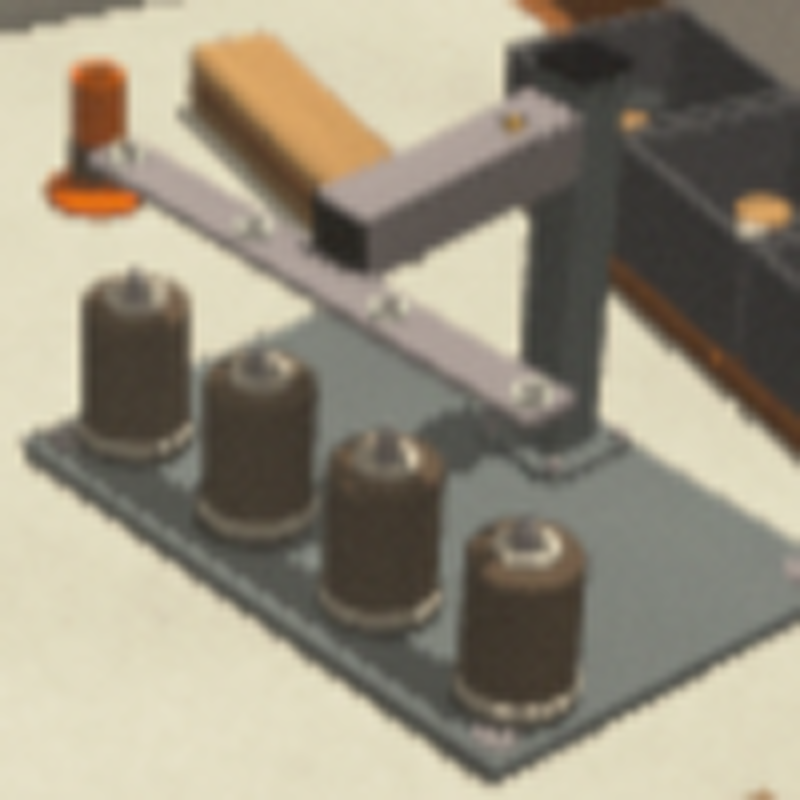

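View pics/t36b.png

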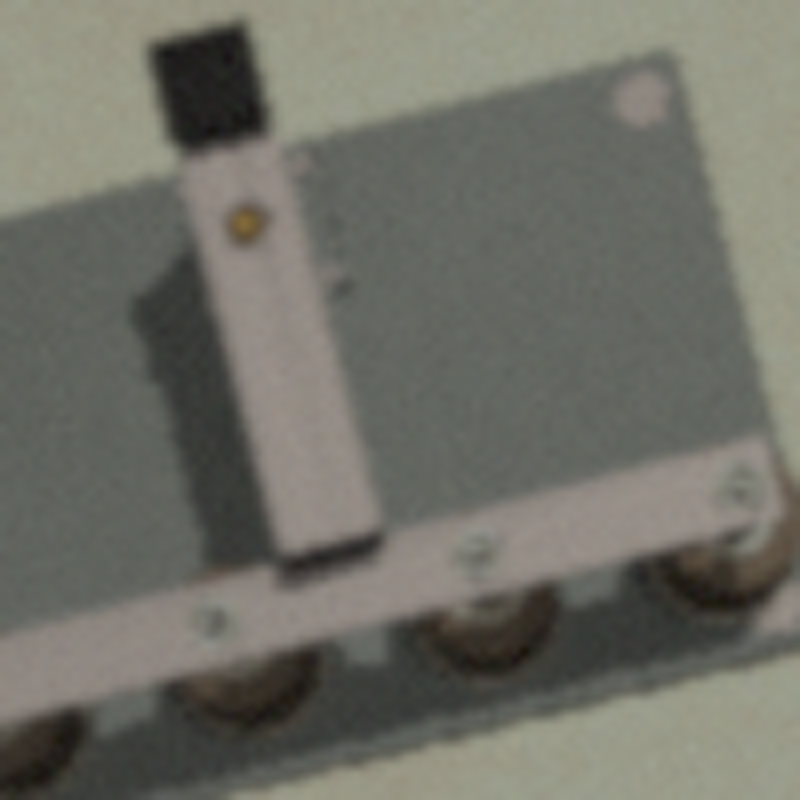

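View pics/t36.png

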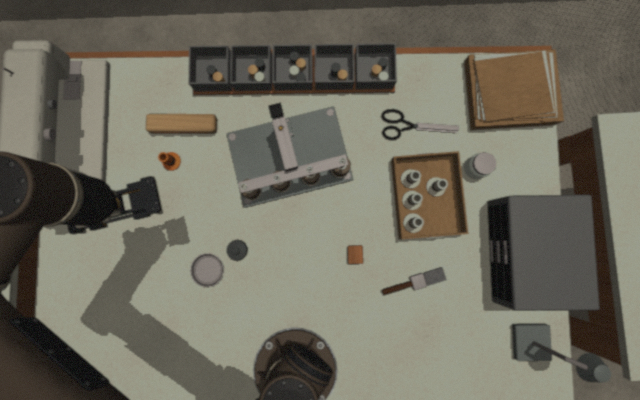

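In both views the tube meets the mast and the brass button shows in the hole (side crop (515,122), top crop (245,222)). All four full spools stand foot down on their pins, the four spent ones are in the box, and the other objects haven't moved. Handing in.

Run:
```python
from station import arm
print(arm.job_done()); s=arm.get_state(); print(s["t"],s["force"])
```

```text
the job is handed in; nothing more can be done
None
the job is handed in; nothing more can be done
```

The job is handed in, about 44 s into the 210 s limit. No verdict was reported.

- **Spools:** I put all four spent spools in the return box, where they stand upright. I seated all four full spools foot down, one on each pin.
- **Guide arm:** It had been knocked aside partway through, so I measured it again before gripping it at its balance point. I slid it onto the stub until the spring load vanished, and about 1 mm further on it met the mast with about 5 N.

**Last checks:** The final pictures from both cameras show:
- The tube's mouth lies against the mast, hole side up, with the brass button out in the hole.
- The full spools are on the pins and the four spent spools are in the box.
- The bystanders look unmoved, and the gripper is clear of everything.

**Disagreements:**
- The two cameras differed by about 4 mm in y. I mostly followed the side camera, which matched the arm's own readings, and the insertion forces suggested it was within about 1 mm.
- In the last look, the trained networks' points for the tube mouth and stub root were up to about 2 cm apart. I relied on the pictures and the contact forces instead.

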